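Set up the viewing board behind a tray of sample tubes

TASK

Get the tubes ready for visual inspection: the two-tone viewing board is lying face down on the bench, so swing its folding leg fully out and stand the board upright on that leg, its face squarely towards the front of the bench, where you are. Set the tray of glass tubes flat on the bench in front of it, centred, square and pushed close up to the foot of the board, all four tubes still in their grooves. Leave the other gauges and the loupe where they are.

Things in the scene. Friction and masses are not known exactly. Their poses are not given: they have to be found in the camera images.
- viewing_board: Board 150 high, 160 wide, 12 mm thick, 0.3 to 0.5 kg: aluminium frame, half white half black face, grey back, grip tab on its top edge, folding leg on its back. Starts face down, tab roughly to the robot (yaw within 0.5 rad). Origin: centre of the face. x: from top edge (-75 mm) to lower edge (+75 mm); y: along its width; z: out of the back (back surface at 12 mm).
- board_tab (a point): Centre of the aluminium grip tab: 40 mm wide (along the board's y, pinch it across this), 12 mm thick, sticking out 34 mm from the middle of the top edge; at x = -92, z = 6 mm in the board's frame. Held lightly (20 N or less) the board turns, with some drag, about the pinch line as it is tilted up on its lower edge by a gripper that points down; tilt the wrist for the last of the lean.
- board_foot (a point): Middle of the lower edge, face side (x = 75, z = 0 mm in the board's frame). Standing on its fully open leg the board leans back 18 degrees from vertical, tab up: the lower back edge (x = 75, z = 12 mm) and the leg's foot rest on the bench, the foot 84 mm behind the edge; the tab's top is about 175 mm high.
- leg (a joint): Opening of the leg in rad: 0 folded flat on the back, 0.663 fully out at its stop (starts between 0 and 0.15). The hinge is stiff enough (0.06 N m) for the leg to stay where it is left. Its line is parallel to the board's y, at x = -50, z = 18 mm in the board's frame.
- leg_foot (a point): Centre of the leg's foot: a round black rubber crossbar 46 mm long (along the board's y), 12 mm in diameter, on the free end of the leg, 118 mm from the hinge line; folded it lies on the back at x = 68, z = 18 mm. It can be pinched by its two ends, and swings away from the back and towards the tab as the leg opens.
- bench_ref (a point): Fixed point on the open bench top, beyond the clear working area; its x axis points straight away from the robot and the bench front, y to the left along the bench. The back of the standing board has to look this way. Apart from the board, the bench is clear from x = 0.40 to 0.75 and y = 0.03 to 0.28 m; to its right, beyond x = 0.65, stands a fixed shelf 0.28 m high.
- tube_tray: The tube tray; origin at the centre of its underside, same axes as tray_center.
- tray_center (a point): Centre (half-way up) of the grooved aluminium tray: 68 (its x) by 128 (its y) by 15 mm high, 0.16 kg, lying flat with four glass tubes loose in grooves along its x. Can be gripped across its 68 mm sides or pushed. Its y has to end up along the board's width, a long side at the foot of the board.
- tube_1: Glass sample tube 1, 56 mm long (its x), 13 mm in diameter, lying in a groove of the tray; origin below the middle of the tube, at 4.5 mm above the tray's underside.
- tube_2: Glass sample tube 2, 56 mm long (its x), 13 mm in diameter, lying in a groove of the tray; origin below the middle of the tube, at 4.5 mm above the tray's underside.
- tube_3: Glass sample tube 3, 56 mm long (its x), 13 mm in diameter, lying in a groove of the tray; origin below the middle of the tube, at 4.5 mm above the tray's underside.
- tube_4: Glass sample tube 4, 56 mm long (its x), 13 mm in diameter, lying in a groove of the tray; origin below the middle of the tube, at 4.5 mm above the tray's underside.
- setting_master: Bystander: stepped steel cylinder 30 mm in diameter, 43 mm high, standing; origin under its centre.
- ring_gauge: Bystander: steel setting ring 46 mm in diameter, 14 mm high, lying flat; origin under its centre.
- plug_gauge: Bystander: plug gauge 98 mm long with a six-sided handle, 18 mm thick, lying; origin under its centre.
- loupe: Bystander: black folding loupe 44 by 30 by 14 mm, lying; origin under its centre.

How it is judged:
By the outcome, as a careful person would: the job done as asked, in the order asked, and still so for the second after the job is handed in, with the robot touching nothing.
It also fails if it takes over 72 s, if anything falls off the work surface, if the arm or the gripper's body presses on something with over 40 N, if the wrist force passes 120 N, or if a joint passes its speed limit or range.

ROBOT

A 6-joint arm with a two-finger parallel gripper is mounted at the origin on a cart in front of the work surface, level with it; the furniture and walls round the work are solid. World frame = base frame: x ahead of the robot, y to its left, z up, the work surface at z = 0. Lengths are in m, angles in degrees, forces in N, time in s.
With the tool pointing down it reaches from about 0.25 to 0.725 m from the base axis. Payload 9.7 kg.
Tool frame: the origin (TCP) lies between the finger pads; the fingertips stand 11 mm ahead of it and the grasp point (between the pads) lies 8 mm behind it; y points along the fingers, x is the direction in which the jaws open and shut, and the axes are right-handed (so a half turn about y gives the same grasp; the last joint's range is limited). The gripper opens to 85 mm and grips with 20 to 120 N. Pads are 22 mm wide; open, the fingers measure 114 mm over their backs; the gripper's body (76 mm by 85 mm) begins 54 mm behind the grasp point. The pads swing forward as they close: fully open they stand 13 mm farther back than shut.
Start: joints at [67.781, 4.979, 10.078, 95.1, 0, 90], TCP at [0.208, 0.509, 0.242] pointing down, gripper open.
Joint ranges: [-179.16, 179.16], [-48.56, 103.87], [-65.8, 70.77], [-126.05, 130.52], [-82.76, 87.17], [-180, 180]. Speed limits (degrees/s): [127.2, 127.2, 147.25, 180, 180, 180].

INTERFACE

Orientations are given as [roll, pitch, yaw] about the fixed x, y, z axes, in that order (R = Rz(yaw) Ry(pitch) Rx(roll)).
In Python, from workcell import bot, vision gives the robot as it stands. The module is installed in compiled form; this text tells all that it offers.
- The arm moves only by the shell command python3 -m crank 'ROWS' [OPENING] [FORCE]. ROWS is text: rows parted by semicolons, each of 6 numbers parted by spaces: the shift along the tool's x, y, z in m, then the turn, a rotation vector about the tool's x, y, z in rad. A call has 1 to 8 rows; each row is the pose to reach, as a shift and turn from the pose commanded when the call began, along the tool's axes at that moment; what a row does not reach only later rows make up. A row lasts 1/10 s, in which the tool goes at most 50 mm and 8.59 degrees, less where a joint would pass 70% of its speed; a pose out of reach is approached as far as the arm can. A call with a gripper value outside its range is refused whole. OPENING is the gripper's target within -1 to 1 (shut at 1, half-way at 0, fully open at -1), set as the call begins (- or left out, the last holds). The fingers move at their own pace and stop on an object; FORCE is the grip in N (left out, the last holds). Time passes only in rows, so rows that repeat a pose let the fingers close. It gives the time, the measured TCP pose, the force and the opening at its end, in the units of the state.
- bot.get_obs(): the state, without advancing time (a new reading comes with each control period).
- vision.camera(name): name is "side" or "top"; returns the picture (384x512x3 uint8, red, green, blue); there is no depth.
- vision.get_calibration(name): a dict with "fx", "fy", "cx", "cy" (pixels), "distortion" ([k1, k2, p1, p2, k3] as OpenCV has them; the pictures are not rectified), "rvec" (rotation vector, rad) and "tvec" (3), from world to camera coordinates, as OpenCV has them. Camera axes: x right, y down, z forward; pixel columns grow to the right and rows downward; lengths in m; the calibration is good to about 2 mm. A picture is of the moment at which its call begins. get_calibration takes no time and is no camera call.
- bot.job_done(): hands the job in, once; it reports no verdict.
The state is a dict: "time": time; "q": joint angles; "qd": joint speeds; "joint_efforts": joint torques, N m; "ee_pos": TCP position; "tcp_rot": TCP orientation; "wrist_force": force on the tool from outside, world axes, zero at the start; "torque": the same for the moment, N m; "opening": finger opening in m.
Only numpy, scipy, OpenCV 4.12 (cv2) and the standard library are available. Lean on these libraries where they do the work, as an engineer would, in place of code of your own. Each camera call takes 0.05 s, during which the arm holds its last target. There are 200 camera calls.

## Working session

There is one attempt and no reset: what is moved stays moved. The work goes in short steps, Python scripts to look and compute and a shell command to move; the robot and the scene stay as the last step left them, time stands still between calls to the robot, and variables do not carry over. Pictures are saved under pics/ and viewed, about 8 in all and at most 12, crops included, and the job is handed in when it is done.

```bash
mkdir -p pics
cat > h.py <<'E'
import numpy as np, cv2
from scipy.spatial.transform import Rotation as R
from workcell import bot, vision
def cal(n):
    c=vision.get_calibration(n); K=np.array([[c['fx'],0,c['cx']],[0,c['fy'],c['cy']],[0,0,1.]])
    return K,np.array(c['distortion'],float),np.array(c['rvec'],float).ravel(),np.array(c['tvec'],float).ravel()
def px2w(n,uv,z):
    "pixels -> world points on plane z"
    K,d,rv,t=cal(n); p=cv2.undistortPoints(np.array(uv,float).reshape(-1,1,2),K,d).reshape(-1,2)
    Rm=cv2.Rodrigues(rv)[0]; o=-Rm.T@t; r=np.c_[p,np.ones(len(p))]@Rm
    return o+r*((z-o[2])/r[:,2])[:,None]
def w2px(n,P):
    K,d,rv,t=cal(n); return cv2.projectPoints(np.array(P,float).reshape(-1,1,3),rv,t,K,d)[0].reshape(-1,2)
def snap(n,f,crop=None,s=1.5):
    im=vision.camera(n); np.save('pics/'+f+'.npy',im)
    v=im if crop is None else im[crop[1]:crop[3],crop[0]:crop[2]]
    cv2.imwrite('pics/'+f+'.png',cv2.resize(v,None,fx=s,fy=s,interpolation=cv2.INTER_CUBIC)[:,:,::-1]); return im
E
python3 - <<'E'
from h import *
snap('top','t0');snap('side','s0')
for n in('top','side'):
    K,d,rv,t=cal(n);print(n,K[0,0],d,-cv2.Rodrigues(rv)[0].T@t)
print(bot.get_obs())
E
```

```text
top 386.2944458513987 [-0.01827685  0.          0.          0.          0.        ] [ 0.36342889 -0.02020596  1.01687354]
side 478.31463724345423 [-0.17853184  0.          0.          0.          0.        ] [-0.0783911  -0.86758326  0.82160425]
{'time': 0.1, 'q': array([ 6.77806801e+01,  5.00841070e+00,  1.00384871e+01,  9.51008201e+01,
       -1.03650697e-03,  8.99987816e+01]), 'qd': array([-0.01930809,  0.08741578,  0.04646685, -0.03104849,  0.00393031,
       -0.019356  ]), 'joint_efforts': array([-3.96620089e-04, -5.21564233e+01,  4.65654051e+01,  1.60863146e-02,
       -7.20857452e-05, -7.74384290e-08]), 'ee_pos': array([0.20791153, 0.50896789, 0.241645  ]), 'tcp_rot': array([-9.00010350e+01,  7.07437652e-02,  6.77818985e+01]), 'wrist_force': array([ 0.29057574, -0.16687456, -0.48918904]), 'torque': array([-0.05164984, -0.04619456, -0.00543757]), 'opening': 0.08538738216270382}
```

View pics/t0.png

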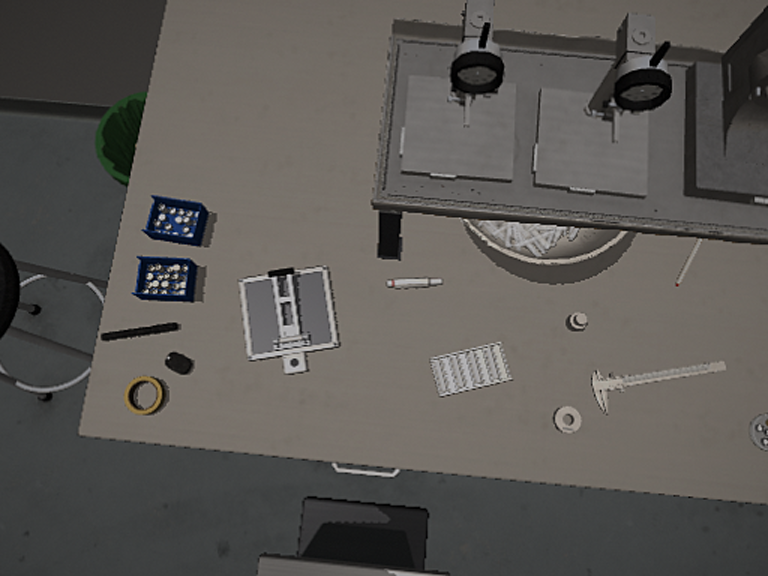

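View pics/s0.png

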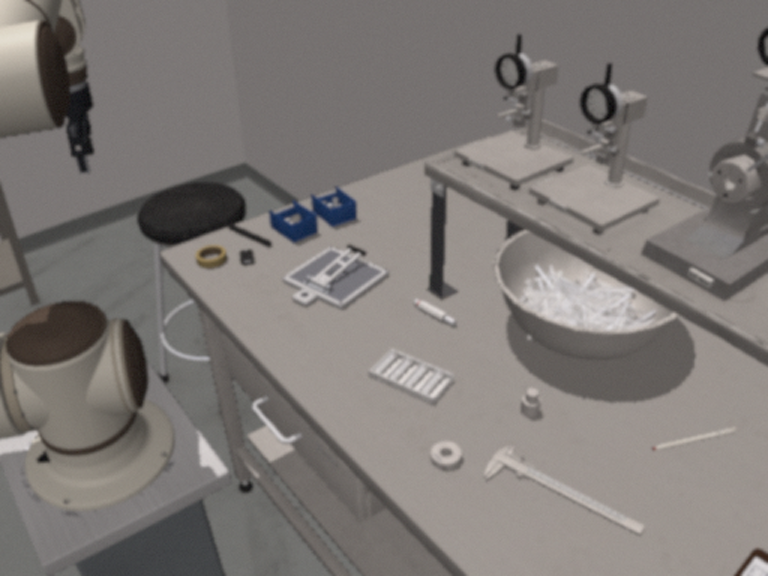

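Top view (×1.5 px): the board centre is near (289,313), its tab at (294,362), the black leg foot at (281,272) and the tray at (471,369). The loupe, ring and plug gauge are all clear of the work. Next I'll measure these.

Run:
```python
from h import *
im=np.load('pics/t0.npy').astype(int)
def comp(mask,x0,y0,x1,y1):
    m=np.zeros(mask.shape,np.uint8); m[y0:y1,x0:x1]=mask[y0:y1,x0:x1]
    n,l,s,c=cv2.connectedComponentsWithStats(m); i=1+s[1:,4].argmax(); return (l==i).astype(np.uint8)
mn=im.min(2); sat=im.max(2)-mn
m=comp(mn>165,150,165,235,255)
print('board px',m.sum())
mo=cv2.morphologyEx(cv2.morphologyEx(m,cv2.MORPH_CLOSE,np.ones((25,25))),cv2.MORPH_OPEN,np.ones((21,21)))
c=max(cv2.findContours(mo,0,1)[0],key=len); r=cv2.minAreaRect(c); b=cv2.boxPoints(r); print(r)
w=px2w('top',b,.012); print('board',w.round(4),w.mean(0),[np.linalg.norm(w[i]-w[i-1]) for i in range(4)],[np.degrees(np.arctan2(*(w[i]-w[i-1])[[1,0]])) for i in range(4)])
t=np.argwhere((m>0)&(np.arange(384)[:,None]>237))[:,::-1]
tb=np.argwhere((m==1)&(mo==0))[:,::-1]; tb=tb[tb[:,1]>232]
r=cv2.minAreaRect(tb.astype(np.float32)); print('tab',r,px2w('top',[r[0]],.012),px2w('top',cv2.boxPoints(r),.012).round(4))
mb=comp(im.max(2)<50,170,172,205,190)
p=np.argwhere(mb)[:,::-1]; r=cv2.minAreaRect(p.astype(np.float32)); print('foot',r,px2w('top',[r[0]],.02))
mt=comp(mn>140,280,222,346,268)
c=cv2.convexHull(max(cv2.findContours(mt,0,1)[0],key=len)); r=cv2.minAreaRect(c); b=cv2.boxPoints(r);w=px2w('top',b,.015)
print('tray',r,w.round(4),w.mean(0),[np.linalg.norm(w[i]-w[i-1]) for i in range(4)],[np.degrees(np.arctan2(*(w[i]-w[i-1])[[1,0]])) for i in range(4)])
v=np.hstack([im[160:260,150:240],np.dstack([m*255]*3)[160:260,150:240]]).astype(np.uint8)
cv2.imwrite('pics/b0.png',cv2.resize(v,None,fx=4,fy=4)[:,:,::-1])
```

```text
board px 248Traceback (most recent call last):
  File "<stdin>", line 10, in <module>
ValueError: max() iterable argument is empty
```

Run:
```python
from h import *
im=np.load('pics/t0.npy').astype(int)
print('bench',im[150,200],im[225,250],'panel',im[205,175],'frame row',im[200,155:165].tolist())
def comp(mask,x0,y0,x1,y1):
    m=np.zeros(mask.shape,np.uint8); m[y0:y1,x0:x1]=mask[y0:y1,x0:x1]
    n,l,s,c=cv2.connectedComponentsWithStats(m); i=1+s[1:,4].argmax(); return (l==i).astype(np.uint8)
rb=im[:,:,0]-im[:,:,2]; mn=im.min(2)
def rect(c,z,name):
    r=cv2.minAreaRect(c.astype(np.float32)); w=px2w('top',cv2.boxPoints(r),z)
    print(name,[np.round(a,1) for a in r],w[:,:2].round(4).tolist(),'ctr',w.mean(0).round(4),'len',[round(np.linalg.norm(w[i]-w[i-1]),4) for i in range(4)],'ang',[round(np.degrees(np.arctan2(*(w[i]-w[i-1])[[1,0]])),1) for i in range(4)])
m=comp((rb<9)&(im.max(2)>80)|(mn>130),150,165,235,255)
mo=cv2.morphologyEx(cv2.morphologyEx(np.pad(m,30),cv2.MORPH_CLOSE,np.ones((9,9))),cv2.MORPH_OPEN,np.ones((21,21)))[30:-30,30:-30]
P=lambda k:np.argwhere(k)[:,::-1]
rect(P(mo),.012,'board')
tb=P((m==1)&(mo==0)); tb=tb[(tb[:,1]>232)]; rect(tb,.012,'tab')
rect(P(comp(im.max(2)<50,170,172,205,190)),.02,'foot')
rect(P(comp((mn>130),280,222,346,268)),.015,'tray')
v=np.hstack([im[160:260,150:240],np.dstack([m*255]*3)[160:260,150:240]]).astype(np.uint8)
cv2.imwrite('pics/b0.png',cv2.resize(v,None,fx=4,fy=4)[:,:,::-1])
```

```text
bench [120 113 107] [121 115 109] panel [104 103 104] frame row [[121, 114, 107], [122, 115, 107], [122, 115, 108], [120, 114, 107], [119, 111, 104], [128, 123, 117], [161, 157, 153], [178, 173, 169], [166, 161, 157], [127, 123, 122]]
board [array([191.5, 208.5]), array([57., 61.]), np.float64(90.0)] [[0.6278, 0.255], [0.6436, 0.0907], [0.4897, 0.0732], [0.4743, 0.2322]] ctr [0.5588 0.1628 0.012 ] len [np.float64(0.1552), np.float64(0.1651), np.float64(0.1549), np.float64(0.1598)] ang [np.float64(8.4), np.float64(-84.5), np.float64(-173.5), np.float64(95.5)]
tab [array([184.5, 243.5]), array([39., 11.]), np.float64(0.0)] [[0.4442, 0.2172], [0.4727, 0.2214], [0.4825, 0.1197], [0.454, 0.1162]] ctr [0.4634 0.1686 0.012 ] len [np.float64(0.1015), np.float64(0.0288), np.float64(0.1021), np.float64(0.0287)] ang [np.float64(95.6), np.float64(8.3), np.float64(-84.5), np.float64(-173.0)]
foot [array([187., 184.]), array([10., 16.]), np.float64(90.0)] [[0.6331, 0.205], [0.6372, 0.1623], [0.6097, 0.1587], [0.6056, 0.2012]] ctr [0.6214 0.1818 0.02  ] len [np.float64(0.0278), np.float64(0.043), np.float64(0.0277), np.float64(0.0427)] ang [np.float64(7.9), np.float64(-84.5), np.float64(-172.6), np.float64(95.5)]
tray [array([313.5, 245.4]), array([26.3, 49.4]), np.float64(76.8)] [[0.5022, -0.0947], [0.544, -0.2181], [0.4786, -0.2371], [0.4378, -0.1153]] ctr [ 0.4907 -0.1663  0.015 ] len [np.float64(0.0676), np.float64(0.1303), np.float64(0.0681), np.float64(0.1285)] ang [np.float64(17.7), np.float64(-71.3), np.float64(-163.8), np.float64(108.5)]
```

View pics/b0.png

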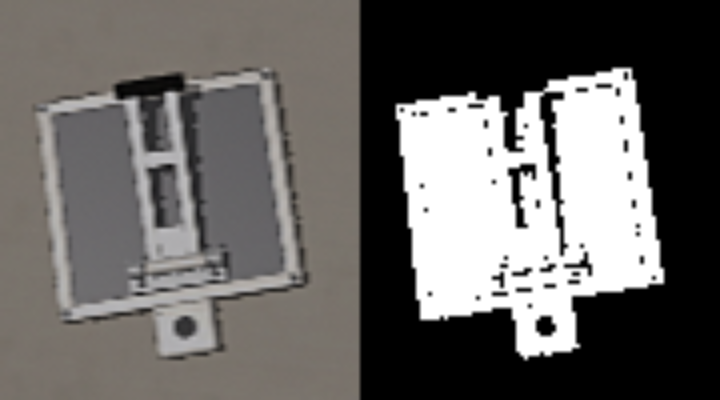

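The crop shows the board corners at about (159,186), (218,177), (226,231) and (166.5,240) px. The foot centre is at (187.5,181.5) and the tab hole at (196,241.5).

Run:
```python
from h import *
c=[[159.2,186.2],[217.7,177.2],[226.2,230.8],[166.6,240.1]]
w=px2w('top',c,.012);print(w.round(4),w.mean(0),[np.linalg.norm(w[i]-w[i-1]) for i in range(4)])
e=[(w[0]+w[1])/2-(w[2]+w[3])/2]; e=e[0];print('x axis ang',np.degrees(np.arctan2(e[1],e[0])), np.degrees(np.arctan2(*(w[0]-w[1])[[0,1]])))
print('hole',px2w('top',[[196,241.5]],.012),'tabcorners',px2w('top',[[188.9,236],[203.6,233.8],[205.3,247],[190.6,249.4]],.012).round(4))
for z in(.018,.025,.03,.035):print('foot z',z,px2w('top',[[187.6,181.6]],z))
# side view foot: check
im=np.load('pics/s0.npy'); v=im[150:215,180:265]
cv2.imwrite('pics/sb.png',cv2.resize(v,None,fx=8,fy=8)[:,:,::-1])
```

```text
[[0.6101 0.2573 0.012 ]
 [0.6503 0.1032 0.012 ]
 [0.507  0.064  0.012 ]
 [0.4676 0.2164 0.012 ]] [0.55876316 0.16023304 0.012     ] [np.float64(0.14825904265897244), np.float64(0.1592497443340845), np.float64(0.14851826644972743), np.float64(0.15739075555526047)]
x axis ang 15.636127997512213 -14.602576784738863
hole [[0.47140988 0.13940855 0.012     ]] tabcorners [[0.4839 0.1598 0.012 ]
 [0.4934 0.1221 0.012 ]
 [0.4595 0.1135 0.012 ]
 [0.4496 0.1508 0.012 ]]
foot z 0.018 [[0.62862704 0.18149036 0.018     ]]
foot z 0.025 [[0.62676856 0.1800769  0.025     ]]
foot z 0.03 [[0.62544108 0.17906728 0.03      ]]
foot z 0.035 [[0.62411359 0.17805766 0.035     ]]
```

View pics/sb.png

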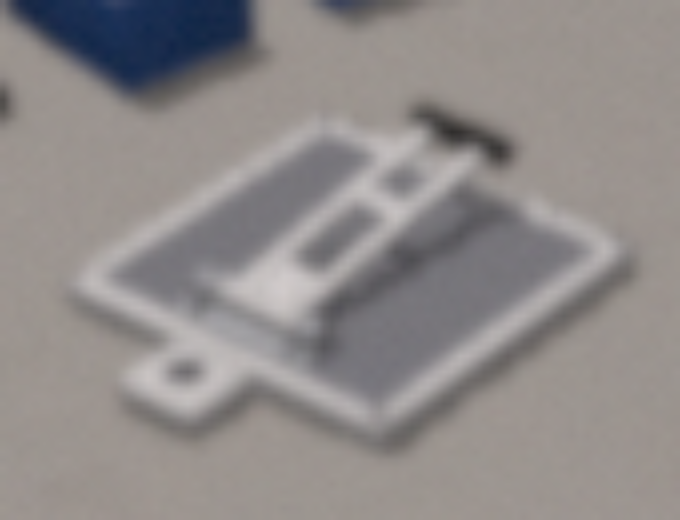

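```bash
cat >> h.py <<'E'
def Rt(yaw,tilt=0):
    "tool pointing down, tool x at yaw (deg); tilt about tool x (deg)"
    a=np.radians(yaw); x=np.array([np.cos(a),np.sin(a),0]); y=np.array([0,0,-1.])
    return R.from_matrix(np.c_[x,y,np.cross(x,y)])*R.from_euler('x',tilt,degrees=True)
def go(p,Rg,base=None):
    "shift and turn in tool axes from the measured (or given) pose"
    o=bot.get_obs(); R0=R.from_euler('xyz',o['tcp_rot'],degrees=True); p0=o['ee_pos']
    if base is not None: p0,R0=np.array(base[0]),base[1]
    s=R0.inv().apply(np.array(p)-p0); r=(R0.inv()*Rg).as_rotvec()
    print('shift',s.round(4),'turn',r.round(4),'rows',max(np.linalg.norm(s)/.05,np.degrees(np.linalg.norm(r))/8.59).round(1))
def st():
    o=bot.get_obs(); print({k:np.round(o[k],3 if k!='q' else 1).tolist() for k in('time','q','ee_pos','tcp_rot','wrist_force','opening')})
def tri(u1,u2,n1='top',n2='side'):
    M=[];q=[]
    for n,u in((n1,u1),(n2,u2)):
        K,d,rv,t=cal(n); M.append(np.c_[cv2.Rodrigues(rv)[0],t]); q.append(cv2.undistortPoints(np.array(u,float).reshape(-1,1,2),K,d).reshape(2,1))
    X=cv2.triangulatePoints(M[0],M[1],q[0],q[1]).ravel(); return X[:3]/X[3]
E
python3 - <<'E'
from h import *
X=tri([187.6,181.6],[237.7,166.9]); print('foot',X,w2px('top',X),w2px('side',X))
C=np.array([.5588,.1602,0]);a=np.radians(15.1);ex=np.array([np.cos(a),np.sin(a),0]);ey=np.array([-np.sin(a),np.cos(a),0])
d=X-C; print('board frame',d@ex,d@ey,d[2])
for o in(0,.05,.1,.15):
    P=C+ex*(-.05+.118*np.cos(o))+[0,0,.018+.118*np.sin(o)]; print(o,P.round(4),w2px('top',P),w2px('side',P))
go([.62,.18,.15],Rt(105)); go([.62,.18,.15],Rt(-75))
E
```

```text
foot [0.62588369 0.17805168 0.03238372] [[187.8538732  181.22881761]] [[237.32471798 166.97766228]]
board frame 0.06941790916936892 -0.00024029069594570102 0.03238372109786572
0 [0.6245 0.1779 0.018 ] [[188.71480228 183.21597635]] [[237.15901646 171.05514969]]
0.05 [0.6243 0.1779 0.0239] [[188.36365048 182.67330656]] [[237.05335985 169.47973045]]
0.1 [0.6239 0.1778 0.0298] [[188.02393436 182.23158601]] [[236.88711072 167.94216054]]
0.15 [0.6232 0.1776 0.0356] [[187.69666248 181.89360625]] [[236.66018287 166.44603627]]
shift [-0.1486  0.0918 -0.5059] turn [-4.000e-04 -6.496e-01 -1.200e-03] rows 10.7
shift [-0.1486  0.0918 -0.5059] turn [ 1.500e-03  2.492e+00 -5.000e-04] rows 16.6
```

```bash
python3 -m crank '-0.148 0.09 -0.506 0 -0.65 0;-0.148 0.09 -0.506 0 -0.65 0;-0.148 0.09 -0.506 0 -0.65 0;-0.148 0.09 -0.506 0 -0.65 0;-0.148 0.09 -0.506 0 -0.65 0;-0.148 0.09 -0.506 0 -0.65 0;-0.148 0.09 -0.506 0 -0.65 0;-0.148 0.09 -0.506 0 -0.65 0'
python3 -c "
from h import *
st(); go([.6245,.178,.11],Rt(105.1))"
```

```text
time: 0.9
ee_pos: [0.5043, 0.2729, 0.1773]
tcp_rot: [-90.0, 0.0, 105.0]
wrist_force: [1.0, 1.0, -0.4]
opening: 0.0853
{'time': 0.9, 'q': [28.4, 7.4, 5.5, 88.1, 0.0, 13.4], 'ee_pos': [0.504, 0.273, 0.177], 'tcp_rot': [-89.984, 0.001, 105.022], 'wrist_force': [1.028, 1.032, -0.396], 'opening': 0.085}
shift [-0.1229  0.0673 -0.0915] turn [-0.0003 -0.0014 -0.    ] rows 3.3
```

```bash
python3 -m crank '-0.123 0.067 -0.0915 0 0 0;-0.123 0.067 -0.0915 0 0 0;-0.123 0.067 -0.0915 0 0 0;-0.123 0.067 -0.0915 0 0 0;-0.123 0.067 -0.0915 0 0 0'  -0.6
python3 -c "
from h import *
st(); go([.6245,.178,.028],Rt(105.1)); snap('top','t1',(150,130,260,230),5);snap('side','s1',(190,110,290,210),5)
a=cv2.imread('pics/t1.png');b=cv2.imread('pics/s1.png');h=min(a.shape[0],b.shape[0]);cv2.imwrite('pics/c1.png',cv2.resize(np.hstack([a[:h],b[:h]]),None,fx=.75,fy=.75))
"
```

```text
time: 1.4
ee_pos: [0.6237, 0.1776, 0.1084]
tcp_rot: [-89.8, 0.0, 104.9]
wrist_force: [-0.7, -0.3, -0.8]
opening: 0.0686
{'time': 1.4, 'q': [15.9, 18.2, 10.6, 82.7, -0.0, 1.0], 'ee_pos': [0.624, 0.178, 0.108], 'tcp_rot': [-89.789, 0.01, 104.864], 'wrist_force': [-0.722, -0.288, -0.804], 'opening': 0.069}
shift [ 0.0002  0.0804 -0.0012] turn [-0.0037 -0.0041 -0.0002] rows 1.6
```

View pics/c1.png

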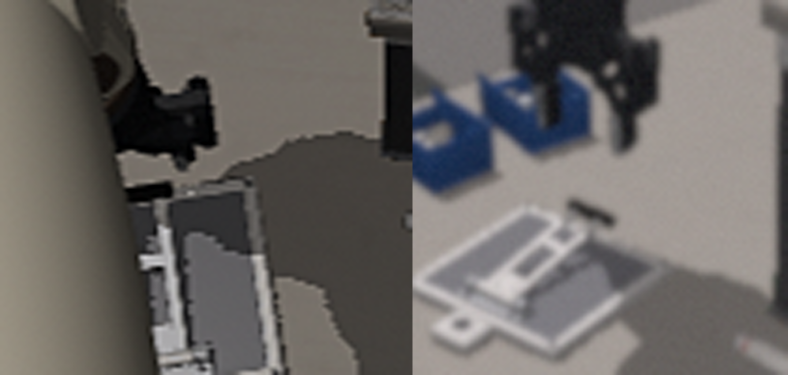

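The arm covers the top view. In the side crop the fingers at (545,110) and (622,140) hang over the foot at (590,213), in line with it. I'll descend and pinch.

```bash
python3 -m crank '0 0.04 -0.001 0 0 0;0 0.07 -0.001 0 0 0;0 0.08 -0.001 0 0 0;0 0.08 -0.001 0 0 0;0 0.08 -0.001 0 0 0' -0.6 25
python3 -m crank '0 0 0 0 0 0;0 0 0 0 0 0;0 0 0 0 0 0;0 0 0 0 0 0;0 0 0 0 0 0' 0.6 25
python3 - <<'E'
from h import *
st(); o=bot.get_obs()
# arc relative to o0, in tool axes (x=board y, y=down, z=board x * sign)
Rz=R.from_euler('xyz',o['tcp_rot'],degrees=True).as_matrix(); print('toolz',Rz[:,2])
o0=.12
for t in(.2,.3,.4,.5,.6,.663,.68,.7):
    print(t,'dx_board',round(.118*(np.cos(t)-np.cos(o0)),4),'dz',round(.118*(np.sin(t)-np.sin(o0)),4))
E
```

```text
time: 2.0
ee_pos: [0.6247, 0.1807, 0.0331]
tcp_rot: [-90.1, -0.0, 105.1]
wrist_force: [0.4, 0.4, -0.1]
opening: 0.0682
time: 2.5
ee_pos: [0.6248, 0.1799, 0.0314]
tcp_rot: [-90.1, -0.0, 105.0]
wrist_force: [2.8, 0.7, 2.0]
opening: 0.0453
{'time': 2.5, 'q': [16.1, 19.5, 3.8, 74.2, 0.0, 1.0], 'ee_pos': [0.625, 0.18, 0.031], 'tcp_rot': [-90.075, -0.005, 105.016], 'wrist_force': [2.759, 0.749, 1.999], 'opening': 0.045}
toolz [-0.9658513  -0.25909376 -0.00130165]
0.2 dx_board -0.0015 dz 0.0093
0.3 dx_board -0.0044 dz 0.0207
0.4 dx_board -0.0085 dz 0.0318
0.5 dx_board -0.0136 dz 0.0424
0.6 dx_board -0.0198 dz 0.0525
0.663 dx_board -0.0241 dz 0.0585
0.68 dx_board -0.0254 dz 0.0601
0.7 dx_board -0.0269 dz 0.0619
```

```bash
python3 -m crank '0 -0.009 0.0015 0 0 0;0 -0.021 0.0045 0 0 0;0 -0.032 0.0085 0 0 0;0 -0.042 0.0135 0 0 0;0 -0.0525 0.02 0 0 0;0 -0.0585 0.024 0 0 0;0 -0.0615 0.0265 0 0 0;0 -0.0615 0.0265 0 0 0'
python3 -c "
from h import *
st(); snap('top','t2',(130,130,260,260),3);snap('side','s2',(170,110,300,240),3)
cv2.imwrite('pics/c2.png',np.hstack([cv2.imread('pics/t2.png'),cv2.imread('pics/s2.png')]));st()
"
```

```text
time: 3.3
ee_pos: [0.5986, 0.1729, 0.0929]
tcp_rot: [-90.0, -0.0, 105.0]
wrist_force: [1.2, 0.3, -3.7]
opening: 0.0448
{'time': 3.3, 'q': [16.1, 14.6, 4.5, 79.9, 0.0, 1.1], 'ee_pos': [0.599, 0.173, 0.093], 'tcp_rot': [-90.038, -0.001, 105.027], 'wrist_force': [1.177, 0.251, -3.742], 'opening': 0.045}
{'time': 3.4, 'q': [16.1, 14.6, 4.5, 79.8, 0.0, 1.1], 'ee_pos': [0.599, 0.173, 0.092], 'tcp_rot': [-89.985, -0.001, 105.021], 'wrist_force': [-0.216, 0.025, -3.821], 'opening': 0.045}
```

View pics/c2.png

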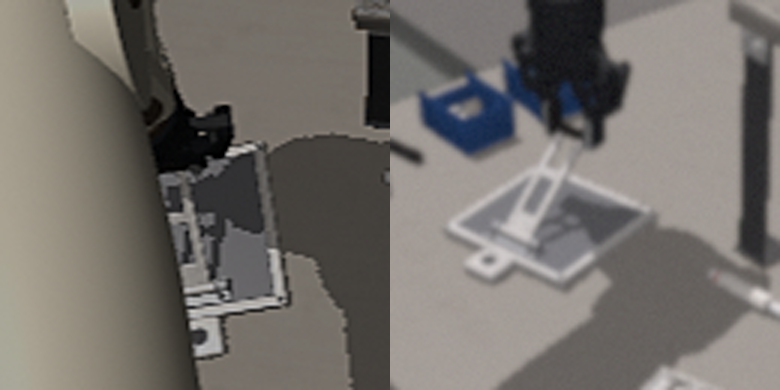

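Side view: the leg is swung out and its foot is in the jaws near (575,120). The 3.8 N downward pull shows it has reached the stop. I'll release, retreat up and move over the tab.

```bash
python3 -m crank '0 0 0 0 0 0;0 0 0 0 0 0;0 0 0 0 0 0' -0.6
python3 -m crank '0 -0.04 0 0 0 0;0 -0.08 0 0 0 0;0 -0.09 0.04 0 0 0;0 -0.09 0.09 0 0 0;0 -0.09 0.13 0 0 0;0 -0.09 0.13 0 0 0'
python3 -c "
from h import *
st(); im=snap('top','t3',(130,130,260,260),3);snap('side','s3',(170,110,300,240),3)
cv2.imwrite('pics/c3.png',np.hstack([cv2.imread('pics/t3.png'),cv2.imread('pics/s3.png')]))
go([.470,.136,.10],Rt(105.1))
C=np.array([.5588,.1602,0]);a=np.radians(15.1);ex=np.array([np.cos(a),np.sin(a),0]);
for o in(.55,.6,.663):
    P=C+ex*(-.05+.118*np.cos(o))+[0,0,.018+.118*np.sin(o)]; print(o,P.round(4),(w2px('top',P)-130)*3,(w2px('side',P)-[170,110])*3+[390,0])
"
```

```text
time: 3.7
ee_pos: [0.5988, 0.1729, 0.0925]
tcp_rot: [-90.0, 0.0, 105.0]
wrist_force: [-0.4, -0.1, -0.5]
opening: 0.0683
time: 4.3
ee_pos: [0.4696, 0.1382, 0.1832]
tcp_rot: [-90.0, -0.0, 105.0]
wrist_force: [1.5, 0.7, 0.2]
opening: 0.0682
{'time': 4.3, 'q': [16.4, -4.1, -5.6, 88.5, 0.0, 1.4], 'ee_pos': [0.47, 0.138, 0.183], 'tcp_rot': [-89.988, -0.0, 105.026], 'wrist_force': [1.536, 0.74, 0.232], 'opening': 0.068}
shift [-0.0023  0.0832  0.004 ] turn [ 0.0021 -0.0013  0.    ] rows 1.7
0.55 [0.6077 0.1734 0.0797] [[166.94166665 159.58372882]] [[578.06762624 139.16942677]]
0.6 [0.6046 0.1725 0.0846] [[166.43029475 161.64348374]] [[575.79697567 136.26706374]]
0.663 [0.6003 0.1714 0.0906] [[165.88060441 164.74605898]] [[572.70310328 132.93109822]]
```

View pics/c3.png

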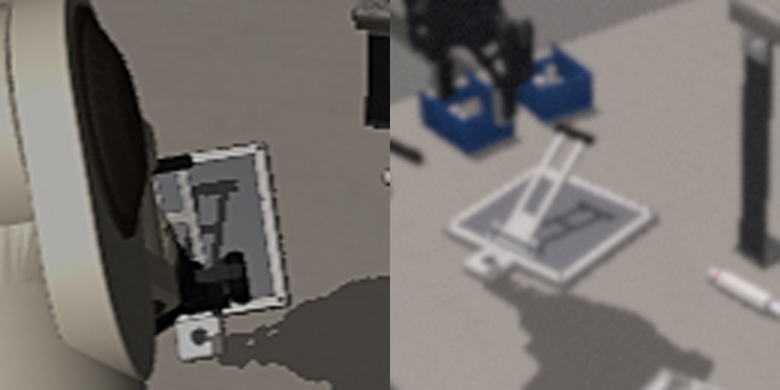

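Side crop: the foot is at (572,133), exactly where a fully open leg should put it (573,133). The tab hasn't moved. I'll grasp the tab next.

```bash
python3 -m crank '-0.002 0.08 0.002 0 0 0;-0.002 0.13 0.002 0 0 0;-0.002 0.16 0.002 0 0 0;-0.002 0.17 0.002 0 0 0;-0.002 0.17 0.002 0 0 0;-0.002 0.17 0.002 0 0 0' -0.6 40
python3 -m crank '0 0 0 0 0 0;0 0 0 0 0 0;0 0 0 0 0 0;0 0 0 0 0 0;0 0 0 0 0 0' 0.7 40
python3 -c "
from h import *
st(); o=bot.get_obs(); go([.423,.160,o['ee_pos'][2]],Rt(90))"
```

```text
time: 5.0
ee_pos: [0.4727, 0.137, 0.0131]
tcp_rot: [-90.0, -0.0, 105.0]
wrist_force: [0.4, -0.3, 0.3]
opening: 0.0684
time: 5.5
ee_pos: [0.4731, 0.1373, 0.0145]
tcp_rot: [-90.2, -0.0, 105.0]
wrist_force: [0.1, 0.5, 4.5]
opening: 0.0385
{'time': 5.5, 'q': [16.2, -1.0, -21.5, 69.4, 0.0, 1.1], 'ee_pos': [0.473, 0.137, 0.015], 'tcp_rot': [-90.206, -0.019, 105.043], 'wrist_force': [0.125, 0.473, 4.523], 'opening': 0.038}
shift [ 0.0349 -0.0001  0.0425] turn [0.0035 0.2625 0.0008] rows 1.8
```

```bash
python3 -m crank '0 -0.003 0 0 0 0;0.007 -0.003 0.009 0 0.05 0;0.014 -0.003 0.018 0 0.105 0;0.021 -0.003 0.027 0 0.16 0;0.028 -0.003 0.036 0 0.21 0;0.035 -0.003 0.0425 0 0.2625 0;0.035 -0.003 0.0425 0 0.2625 0;0.035 -0.003 0.0425 0 0.2625 0'
python3 -c "
from h import *
st(); im=snap('top','t4',(120,130,270,280),3);snap('side','s4',(170,110,300,240),3)
a=cv2.imread('pics/t4.png');cv2.imwrite('pics/c4.png',np.hstack([a[:390],cv2.imread('pics/s4.png')]))
print((w2px('top',[[.59,.24,.012],[.59,.08,.012],[.44,.08,.012],[.44,.24,.012]])-[120,130])*3)
"
```

```text
time: 6.3
ee_pos: [0.4217, 0.1595, 0.0157]
tcp_rot: [-90.0, 0.0, 90.1]
wrist_force: [-0.9, 0.1, -1.9]
opening: 0.0383
{'time': 6.3, 'q': [20.7, -6.7, -26.7, 70.0, -0.0, 20.6], 'ee_pos': [0.422, 0.16, 0.016], 'tcp_rot': [-90.005, 0.004, 90.091], 'wrist_force': [-0.876, 0.07, -1.946], 'opening': 0.038}
[[133.36525448 192.04461594]
 [311.11817722 208.76284894]
 [291.6444003  377.22182136]
 [108.35078197 359.26451299]]
```

View pics/c4.png

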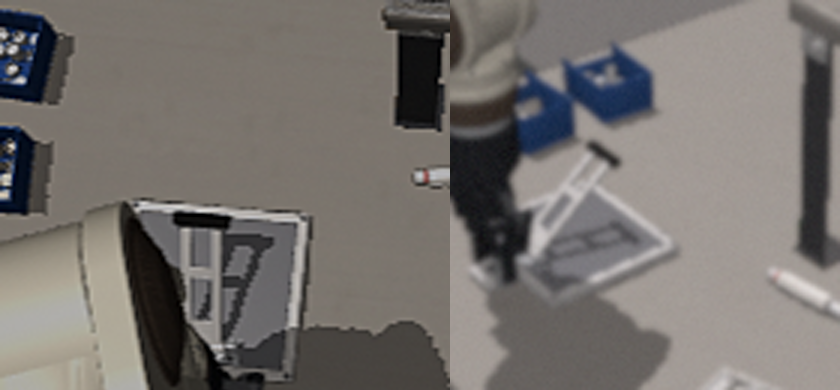

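The board is now nearly square. Its far corners in the top crop are at (135,199) and (309,213), and the leg is still out. Before tilting I'll measure the far edge and plan the arc.

Run:
```python
from h import *
im=np.load('pics/t4.npy').astype(float).mean(2)
pts=[]
for u in list(range(168,177))+list(range(200,220)):
    col=im[190:206,u]; k=np.where(col>135)[0]
    if len(k):
        i=k[0]; pts.append([u,190+i-(col[i]-125)/(max(col[i]-col[i-1],1))+.0])
w=px2w('top',pts,.012); f=np.polyfit(w[:,1],w[:,0],1); g=np.abs(w[:,0]-np.polyval(f,w[:,1]))<.002; f=np.polyfit(w[g,1],w[g,0],1)
print('far edge x at y=.16',np.polyval(f,.16),'yaw deg',np.degrees(np.arctan(-f[0])),g.sum(),len(g))
e=[]
for v in range(210,240):
    r=im[v,205:232]; k=np.where(r>135)[0]
    if len(k): e.append([205+k[-1]+.5,v])
w=px2w('top',e,.012); print('right edge y',np.median(w[:,1]),'slope deg',np.degrees(np.polyfit(w[:,0],w[:,1],1)[0]))
X=.586; t0=None
def tcp(phi):
    a=np.radians(min(phi,90)); 
    if phi<=90: p=np.array([-.167*np.cos(a)+.006*np.sin(a),.167*np.sin(a)+.006*np.cos(a)]); return p+[X,.0085]
    b=np.radians(phi-90); return np.array([.012-.006*np.cos(b)+.167*np.sin(b)+.0085*np.sin(b),.167*np.cos(b)+.006*np.sin(b)+.0085*np.cos(b)])+[X,0]
for ph in [0,4,8,12,16,20,24,28,32,36,40,44,48,52,56,60,64,68,72,76,80,84,87,90,93,96,99,102,105,108]:
    d=tcp(ph)-tcp(0); print(ph,(d*1000).round(1),end='; ')
```

```text
far edge x at y=.16 0.5842924150132431 yaw deg 0.7062372068984949 29 29
right edge y 0.08316624039216156 slope deg -0.2373451108518281
0 [0. 0.]; 4 [ 0.8 11.6]; 8 [ 2.5 23.2]; 12 [ 4.9 34.6]; 16 [ 8.1 45.8]; 20 [12.1 56.8]; 24 [16.9 67.4]; 28 [22.4 77.7]; 32 [28.6 87.6]; 36 [35.4 97. ]; 40 [ 42.9 105.9]; 44 [ 51.  114.3]; 48 [ 59.7 122.1]; 52 [ 68.9 129.3]; 56 [ 78.6 135.8]; 60 [ 88.7 141.6]; 64 [ 99.2 146.7]; 68 [110.  151.1]; 72 [121.1 154.7]; 76 [132.4 157.5]; 80 [143.9 159.5]; 84 [155.5 160.7]; 87 [164.3 161.1]; 90 [173. 161.]; 93 [182.2 161.1]; 96 [191.4 160.7]; 99 [200.5 159.8]; 102 [209.6 158.4]; 105 [218.6 156.6]; 108 [227.5 154.3];
```

Run:
```python
r=.162
import numpy as np
def tcp(phi):
    a=np.radians(phi)
    if phi<=90: return np.array([-r*np.cos(a)+.006*np.sin(a),r*np.sin(a)+.006*np.cos(a)+.0085])
    b=np.radians(phi-90); return np.array([.012-.006*np.cos(b)+r*np.sin(b)+.0085*np.sin(b),r*np.cos(b)+.006*np.sin(b)+.0085*np.cos(b)])
def seg(a,b,n=8): 
    for p in np.linspace(a,b,n+1)[1:]: d=tcp(p)-tcp(a); print(p.round(1),'0 %.4f %.4f'%(-d[1],-d[0]),end='; ')
    print()
seg(1,31);seg(31,61);seg(61,90);seg(90,108,6)
```

```text
4.8 0 -0.0106 -0.0009; 8.5 0 -0.0211 -0.0025; 12.2 0 -0.0314 -0.0048; 16.0 0 -0.0416 -0.0078; 19.8 0 -0.0516 -0.0114; 23.5 0 -0.0613 -0.0157; 27.2 0 -0.0707 -0.0206; 31.0 0 -0.0798 -0.0261; 
34.8 0 -0.0087 -0.0061; 38.5 0 -0.0170 -0.0127; 42.2 0 -0.0248 -0.0199; 46.0 0 -0.0321 -0.0276; 49.8 0 -0.0389 -0.0357; 53.5 0 -0.0452 -0.0442; 57.2 0 -0.0509 -0.0532; 61.0 0 -0.0560 -0.0625; 
64.6 0 -0.0043 -0.0093; 68.2 0 -0.0081 -0.0188; 71.9 0 -0.0112 -0.0286; 75.5 0 -0.0137 -0.0385; 79.1 0 -0.0156 -0.0486; 82.8 0 -0.0169 -0.0588; 86.4 0 -0.0175 -0.0690; 90.0 0 -0.0174 -0.0793; 
93.0 0 -0.0001 -0.0089; 96.0 0 0.0003 -0.0179; 99.0 0 0.0012 -0.0267; 102.0 0 0.0025 -0.0356; 105.0 0 0.0043 -0.0443; 108.0 0 0.0065 -0.0530;
```

```bash
python3 -m crank '0 -0.0106 -0.0009 0 0 0;0 -0.021 -0.0025 0 0 0;0 -0.0314 -0.0048 0 0 0;0 -0.0416 -0.0078 0 0 0;0 -0.0516 -0.0114 0 0 0;0 -0.0613 -0.0157 0 0 0;0 -0.0707 -0.0206 0 0 0;0 -0.0798 -0.0261 0 0 0' - 20
python3 -m crank '0 -0.0087 -0.0061 0 0 0;0 -0.017 -0.0127 0 0 0;0 -0.0248 -0.0199 0 0 0;0 -0.0321 -0.0276 0 0 0;0 -0.0389 -0.0357 0 0 0;0 -0.0452 -0.0442 0 0 0;0 -0.0509 -0.0532 0 0 0;0 -0.056 -0.0625 0 0 0'
python3 -c "
from h import *
st(); im=snap('top','t5',(120,130,270,260),3);snap('side','s5',(170,110,300,240),3)
cv2.imwrite('pics/c5.png',np.hstack([cv2.imread('pics/t5.png'),cv2.imread('pics/s5.png')]))
print('predicted lower corners side', (w2px('side',[[.584,.083,0],[.584,.243,0]])-[170,110])*3+[450,0])
"
```

```text
time: 7.2
ee_pos: [0.4483, 0.1596, 0.0961]
tcp_rot: [-90.0, -0.0, 90.0]
wrist_force: [0.4, 0.4, -3.9]
opening: 0.0384
time: 8.0
ee_pos: [0.511, 0.1595, 0.1516]
tcp_rot: [-90.0, 0.0, 90.0]
wrist_force: [0.0, -1.9, -3.3]
opening: 0.0385
{'time': 8.0, 'q': [17.3, 2.1, -3.0, 84.9, -0.0, 17.4], 'ee_pos': [0.511, 0.16, 0.152], 'tcp_rot': [-89.995, 0.004, 89.982], 'wrist_force': [0.018, -1.908, -3.327], 'opening': 0.039}
predicted lower corners side [[674.40447229 252.63513138]
 [585.81558773 184.62970206]]
```

View pics/c5.png

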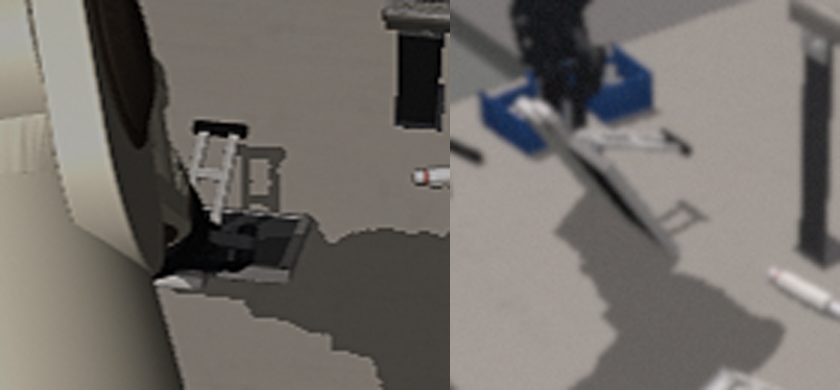

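The board pivots on its lower edge without sliding: the side view shows its lower corner at (672,260) with the leg held out behind. I'll carry on to vertical. There I'll lift it slightly and bring it 50 mm nearer, so the leaning wrist stays well within reach.

```bash
python3 -m crank '0 -0.0043 -0.0093 0 0 0;0 -0.0081 -0.0188 0 0 0;0 -0.0112 -0.0286 0 0 0;0 -0.0137 -0.0385 0 0 0;0 -0.0156 -0.0486 0 0 0;0 -0.0169 -0.0588 0 0 0;0 -0.0175 -0.069 0 0 0;0 -0.0174 -0.0793 0 0 0'
python3 -m crank '0 -0.006 0 0 0 0;0 -0.006 0.012 0 0 0;0 -0.006 0.025 0 0 0;0 -0.006 0.038 0 0 0;0 -0.006 0.05 0 0 0;0 -0.006 0.05 0 0 0;0 -0.006 0.05 0 0 0'
python3 -c "
from h import *
st(); im=snap('top','t6',(120,130,270,260),3);snap('side','s6',(150,90,280,220),3)
cv2.imwrite('pics/c6.png',np.hstack([cv2.imread('pics/t6.png'),cv2.imread('pics/s6.png')]));st()
"
```

```text
time: 8.9
ee_pos: [0.5904, 0.1595, 0.1686]
tcp_rot: [-90.0, 0.0, 90.0]
wrist_force: [0.1, 0.2, -4.3]
opening: 0.0387
time: 9.6
ee_pos: [0.5396, 0.1596, 0.1752]
tcp_rot: [-90.0, -0.0, 90.0]
wrist_force: [0.2, -0.7, -4.7]
opening: 0.0384
{'time': 9.6, 'q': [16.5, 5.8, 3.6, 87.7, -0.0, 16.5], 'ee_pos': [0.54, 0.16, 0.175], 'tcp_rot': [-90.039, -0.01, 89.994], 'wrist_force': [0.184, -0.739, -4.749], 'opening': 0.038}
{'time': 9.7, 'q': [16.5, 5.9, 3.6, 87.7, -0.0, 16.5], 'ee_pos': [0.54, 0.16, 0.175], 'tcp_rot': [-90.031, -0.002, 89.977], 'wrist_force': [0.708, 0.426, -5.311], 'opening': 0.038}
```

View pics/c6.png

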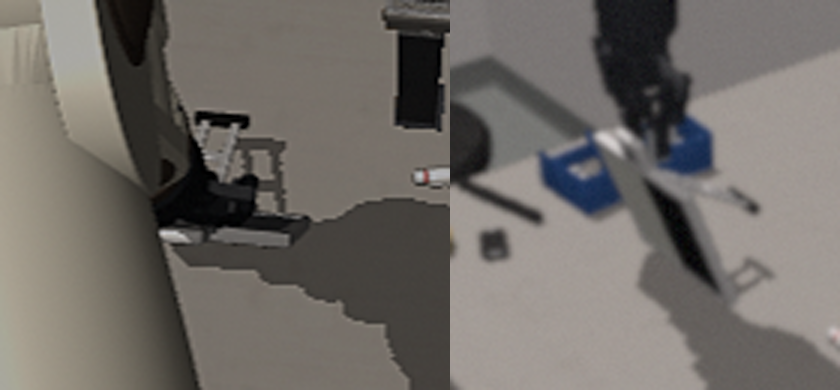

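Run:
```python
from h import *
P=np.array([.5397,.1596,.1667])
for ph in(65,70,75,80,85,90,95):
    a=np.radians(ph); ex=np.array([np.cos(a),0,-np.sin(a)]); ez=np.array([np.sin(a),0,np.cos(a)]); O=P-ex*-.087-ez*.006
    pt=lambda x,y,z:O+ex*x/1e3+ez*z/1e3+np.array([0,y/1e3-.0,0])
    L=[pt(75,-78,0),pt(75,-78,12),pt(-75,-78,0),pt(-75,80,0),pt(43,-23,90.6),pt(43,23,90.6)]
    print(ph,'low z',round(pt(75,0,0)[2],4),((w2px('side',L)-[150,90])*3+[450,0]).round(0).tolist(),'top foot',((w2px('top',L[4:])-[120,130])*3).round().tolist())
```

```text
65 low z 0.0173 [[750.0, 292.0], [759.0, 284.0], [691.0, 194.0], [600.0, 131.0], [770.0, 189.0], [743.0, 172.0]] top foot [[249.0, 90.0], [195.0, 85.0]]
70 low z 0.0124 [[739.0, 301.0], [748.0, 294.0], [690.0, 195.0], [599.0, 131.0], [764.0, 201.0], [738.0, 183.0]] top foot [[250.0, 103.0], [196.0, 98.0]]
75 low z 0.0087 [[728.0, 309.0], [738.0, 302.0], [689.0, 195.0], [598.0, 132.0], [758.0, 213.0], [731.0, 195.0]] top foot [[250.0, 116.0], [197.0, 111.0]]
80 low z 0.0061 [[717.0, 316.0], [727.0, 310.0], [687.0, 195.0], [597.0, 132.0], [751.0, 224.0], [724.0, 206.0]] top foot [[250.0, 130.0], [197.0, 125.0]]
85 low z 0.0048 [[705.0, 323.0], [715.0, 317.0], [686.0, 195.0], [596.0, 132.0], [743.0, 235.0], [716.0, 216.0]] top foot [[250.0, 144.0], [198.0, 139.0]]
90 low z 0.0047 [[693.0, 328.0], [703.0, 324.0], [685.0, 195.0], [595.0, 132.0], [734.0, 245.0], [708.0, 226.0]] top foot [[249.0, 158.0], [197.0, 154.0]]
95 low z 0.0058 [[681.0, 333.0], [691.0, 329.0], [685.0, 195.0], [594.0, 131.0], [725.0, 254.0], [699.0, 235.0]] top foot [[249.0, 173.0], [197.0, 168.0]]
```

The foot ends, at (196–248,120) in the top crop and (757,208) in the side crop, put the board at about 74° with its edge 9 mm up. Drag in the pinch has kept it from turning further. I'll grip firmer, turn the remaining 34° with the wrist in the air, then set it down.

```bash
python3 -m crank '0 -0.005 0 0 0 0;0 -0.005 -0.005 0.074 0 0;0 -0.005 -0.01 0.148 0 0;0 -0.005 -0.016 0.222 0 0;0 -0.005 -0.022 0.296 0 0;0 -0.004 -0.028 0.37 0 0;0 -0.003 -0.034 0.445 0 0;0 -0.001 -0.039 0.52 0 0' - 45
python3 -m crank '0 0 0 0.073 0 0;0 0 0 0.073 0 0;0 0 0 0.073 0 0'
python3 - <<'E'
from h import *
st(); im=snap('top','t7',(120,130,270,260),3);snap('side','s7',(150,90,280,220),3)
cv2.imwrite('pics/c7.png',np.hstack([cv2.imread('pics/t7.png'),cv2.imread('pics/s7.png')]))
o=bot.get_obs(); R0=R.from_euler('xyz',o['tcp_rot'],degrees=True); P=o['ee_pos']+R0.apply([0,.0085,0])
for ph in(95,100,105,108,112):
    a=np.radians(ph); ex=np.array([np.cos(a),0,-np.sin(a)]); ez=np.array([np.sin(a),0,np.cos(a)]); O=P-ex*-.087-ez*.006
    pt=lambda x,y,z:O+ex*x/1e3+ez*z/1e3+np.array([0,y/1e3,0])
    L=[pt(75,-78,0),pt(75,-78,12),pt(-75,-78,0),pt(-75,80,0),pt(43,-23,90.6),pt(43,23,90.6)]
    print(ph,'low z back',pt(75,0,12).round(4),'foot',pt(43,0,90.6).round(4),((w2px('side',L)-[150,90])*3+[450,0]).round(0).tolist(),'top foot',((w2px('top',L[4:])-[120,130])*3).round().tolist())
E
```

```text
time: 10.5
ee_pos: [0.5795, 0.1594, 0.1757]
tcp_rot: [-60.2, -0.0, 90.0]
wrist_force: [1.2, -0.0, -4.3]
opening: 0.0375
time: 10.8
ee_pos: [0.5793, 0.1595, 0.1743]
tcp_rot: [-56.1, 0.0, 90.0]
wrist_force: [-0.8, 0.3, -4.1]
opening: 0.0372
{'time': 10.8, 'q': [12.3, 48.7, 54.1, 128.7, 6.8, 10.3], 'ee_pos': [0.579, 0.159, 0.174], 'tcp_rot': [-56.092, 0.018, 89.972], 'wrist_force': [-0.824, 0.308, -4.131], 'opening': 0.037}
95 low z back [0.5658 0.1596 0.0081] foot [0.6469 0.1596 0.0331] [[710.0, 317.0], [720.0, 313.0], [715.0, 180.0], [623.0, 118.0], [752.0, 240.0], [726.0, 222.0]] top foot [[253.0, 135.0], [201.0, 130.0]]
100 low z back [0.5518 0.1596 0.0094] foot [0.6347 0.1596 0.0273] [[698.0, 320.0], [708.0, 317.0], [714.0, 179.0], [622.0, 118.0], [743.0, 249.0], [717.0, 230.0]] top foot [[252.0, 150.0], [201.0, 145.0]]
105 low z back [0.5379 0.1596 0.012 ] foot [0.6221 0.1596 0.0225] [[686.0, 322.0], [696.0, 320.0], [713.0, 179.0], [621.0, 117.0], [733.0, 257.0], [707.0, 238.0]] top foot [[251.0, 165.0], [200.0, 160.0]]
108 low z back [0.5296 0.1596 0.0141] foot [0.6143 0.1596 0.0202] [[679.0, 323.0], [689.0, 322.0], [713.0, 179.0], [621.0, 117.0], [727.0, 262.0], [701.0, 243.0]] top foot [[250.0, 174.0], [199.0, 169.0]]
112 low z back [0.5189 0.1596 0.0175] foot [0.6037 0.1596 0.0178] [[670.0, 323.0], [680.0, 323.0], [712.0, 178.0], [620.0, 117.0], [718.0, 267.0], [693.0, 248.0]] top foot [[249.0, 186.0], [198.0, 182.0]]
```

View pics/c7.png

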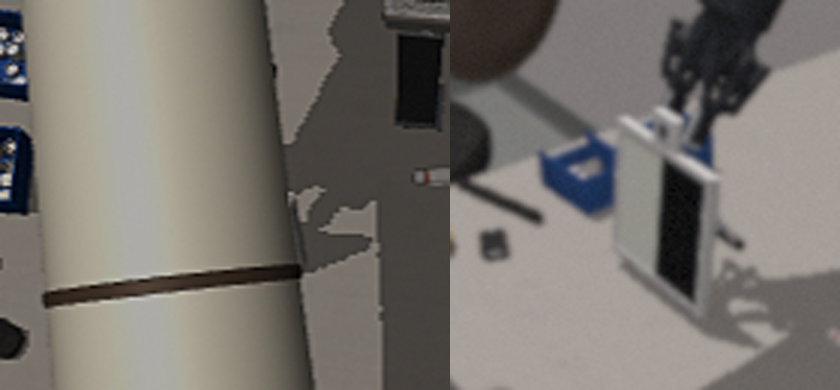

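The board is off the bench at about 100°, in the air: the foot end is at (741,245) and the near lower corner at (706,315) in the side crop, with the face towards the robot. I'll lower it onto the back edge, checking q4 (limit 130.5).

```bash
python3 -m crank '0 0.0033 -0.0022 0 0 0;0 0.0066 -0.0045 0 0 0;0 0.0083 -0.0056 0 0 0;0 0.0083 -0.0056 0 0 0' - 20
python3 -c "
from h import *
st()"
python3 -m crank '0 0.0015 -0.001 0 0 0;0 0.0015 -0.001 0 0 0'
python3 -c "
from h import *
st(); o=bot.get_obs();R0=R.from_euler('xyz',o['tcp_rot'],degrees=True);
for a in (.005,.01,.015,.02,.024):print(a,R0.inv().apply([a,0,-a*.22-.001]).round(4))"
```

```text
time: 11.3
ee_pos: [0.5783, 0.1595, 0.1658]
tcp_rot: [-56.0, 0.0, 90.0]
wrist_force: [-0.5, 1.1, -4.3]
opening: 0.0377
{'time': 11.3, 'q': [12.3, 48.2, 52.3, 127.5, 6.8, 10.3], 'ee_pos': [0.578, 0.159, 0.166], 'tcp_rot': [-56.043, 0.001, 89.99], 'wrist_force': [-0.514, 1.114, -4.279], 'opening': 0.038}
time: 11.5
ee_pos: [0.5785, 0.1595, 0.1636]
tcp_rot: [-56.0, 0.0, 90.0]
wrist_force: [0.4, 0.1, -4.7]
opening: 0.0376
{'time': 11.5, 'q': [12.3, 48.2, 52.1, 127.3, 6.8, 10.3], 'ee_pos': [0.578, 0.159, 0.164], 'tcp_rot': [-56.015, 0.003, 89.984], 'wrist_force': [0.381, 0.126, -4.715], 'opening': 0.038}
0.005 [ 0.     -0.0011 -0.0053]
0.01 [ 0.     -0.0029 -0.0101]
0.015 [ 0.     -0.0048 -0.0148]
0.02 [ 0.     -0.0067 -0.0196]
0.024 [ 0.     -0.0082 -0.0234]
```

```bash
python3 -m crank '0 0.0017 -0.0011 0 0 0;0 0.0017 -0.0011 0 0 0'
python3 -m crank '0 0.0017 -0.0011 0 0 0;0 0.0017 -0.0011 0 0 0'
python3 -m crank '0 0.0017 -0.0011 0 0 0;0 0.0017 -0.0011 0 0 0'
```

```text
time: 11.7
ee_pos: [0.5785, 0.1595, 0.1615]
tcp_rot: [-56.0, 0.0, 90.0]
wrist_force: [0.5, 0.5, -4.7]
opening: 0.0373
time: 11.9
ee_pos: [0.5783, 0.1595, 0.1607]
tcp_rot: [-56.1, -0.0, 90.0]
wrist_force: [0.9, 0.2, 2.6]
opening: 0.0375
time: 12.1
ee_pos: [0.5781, 0.1595, 0.1605]
tcp_rot: [-56.1, -0.1, 90.0]
wrist_force: [3.5, -0.4, 15.2]
opening: 0.0376
```

```bash
cat > meas.py <<'E'
from h import *
import sys
im=snap('side',sys.argv[1],(150,90,280,220),4); g=im.max(2).astype(int)
for name,(x0,y0,x1,y1),t in(('foot',(236,155,260,185),60),('face',(215,130,242,205),60)):
    m=np.zeros(g.shape,np.uint8); m[y0:y1,x0:x1]=g[y0:y1,x0:x1]<t
    n,l,s,c=cv2.connectedComponentsWithStats(m)
    for i in range(1,n):
        if s[i,4]>5: 
            b=cv2.boxPoints(cv2.minAreaRect(np.argwhere(l==i)[:,::-1].astype(np.float32))); print(name,s[i].tolist(),b.round(1).tolist())
o=bot.get_obs(); R0=R.from_euler('xyz',o['tcp_rot'],degrees=True)
for X0 in (.52,.53,.54,.55):
  for ph in(98,103,108):
    a=np.radians(ph); ex=np.array([np.cos(a),0,-np.sin(a)]); ez=np.array([np.sin(a),0,np.cos(a)]); O=np.array([X0,.16,0])-ex*.075-ez*.012
    pt=lambda x,y,z:O+ex*x/1e3+ez*z/1e3+np.array([0,y/1e3,0])
    print(X0,ph,'pinch',pt(-87,0,6).round(4)[[0,2]],'foot ends',w2px('side',[pt(43,-23,90.6),pt(43,23,90.6)]).round(1).tolist(),'black face',w2px('side',[pt(-70,-73,0),pt(70,-73,0),pt(70,0,0),pt(-70,0,0)]).round(1).tolist())
E
python3 meas.py s8
```

```text
face [224, 130, 5, 2, 8] [[224.0, 130.0], [228.0, 130.0], [228.0, 131.0], [224.0, 131.0]]
face [231, 130, 11, 13, 64] [[228.1999969482422, 139.6999969482422], [235.89999389648438, 126.9000015258789], [241.39999389648438, 130.3000030517578], [233.8000030517578, 143.10000610351562]]
face [218, 149, 16, 45, 482] [[216.89999389648438, 191.89999389648438], [221.0, 148.8000030517578], [233.8000030517578, 150.0], [229.6999969482422, 193.1999969482422]]
0.52 98 pinch [0.5366 0.1613] foot ends [[239.0, 178.4], [230.4, 172.0]] black face [[225.9, 157.8], [222.9, 201.1], [209.3, 189.9], [211.5, 147.5]]
0.52 103 pinch [0.5506 0.1592] foot ends [[239.5, 180.2], [230.9, 173.8]] black face [[229.7, 156.7], [223.1, 200.8], [209.5, 189.5], [215.3, 146.5]]
0.52 108 pinch [0.5644 0.1559] foot ends [[239.8, 182.1], [231.2, 175.7]] black face [[233.5, 156.0], [223.3, 200.4], [209.6, 189.2], [219.0, 145.9]]
0.53 98 pinch [0.5466 0.1613] foot ends [[241.6, 177.3], [233.0, 170.9]] black face [[228.9, 156.6], [225.8, 199.9], [212.1, 188.7], [214.5, 146.4]]
0.53 103 pinch [0.5606 0.1592] foot ends [[242.1, 17
[... 445 characters left out ...]
, 178.0], [236.1, 171.7]] black face [[235.7, 154.4], [228.8, 198.3], [215.0, 187.2], [221.1, 144.3]]
0.54 108 pinch [0.5844 0.1559] foot ends [[245.1, 179.9], [236.4, 173.5]] black face [[239.3, 153.7], [229.0, 197.9], [215.2, 186.8], [224.7, 143.7]]
0.55 98 pinch [0.5666 0.1613] foot ends [[246.9, 175.0], [238.2, 168.8]] black face [[234.9, 154.3], [231.4, 197.3], [217.7, 186.3], [220.3, 144.2]]
0.55 103 pinch [0.5806 0.1592] foot ends [[247.4, 176.8], [238.7, 170.6]] black face [[238.6, 153.2], [231.6, 197.0], [217.8, 186.0], [223.9, 143.3]]
0.55 108 pinch [0.5944 0.1559] foot ends [[247.7, 178.7], [239.0, 172.5]] black face [[242.2, 152.5], [231.8, 196.7], [218.0, 185.7], [227.5, 142.6]]
```

```bash
python3 -m crank '0 -0.002 -0.004 0 0 0;0 -0.004 -0.008 0 0 0;0 -0.006 -0.0125 0 0 0;0 -0.0077 -0.017 0 0 0;0 -0.0077 -0.017 0 0 0'
python3 meas.py s9 | grep face | head -4; python3 -c "
from h import *
st()"
```

```text
time: 12.65
ee_pos: [0.5969, 0.1595, 0.1564]
tcp_rot: [-56.1, -0.0, 90.0]
wrist_force: [2.9, -0.7, 11.7]
opening: 0.0375
face [236, 130, 6, 12, 35] [[235.8000030517578, 140.5], [240.10000610351562, 129.6999969482422], [243.10000610351562, 130.8000030517578], [238.6999969482422, 141.6999969482422]]
face [219, 148, 19, 46, 523] [[217.10000610351562, 190.60000610351562], [225.6999969482422, 147.6999969482422], [238.6999969482422, 150.3000030517578], [230.1999969482422, 193.1999969482422]]
0.52 98 pinch [0.5366 0.1613] foot ends [[239.0, 178.4], [230.4, 172.0]] black face [[225.9, 157.8], [222.9, 201.1], [209.3, 189.9], [211.5, 147.5]]
0.52 103 pinch [0.5506 0.1592] foot ends [[239.5, 180.2], [230.9, 173.8]] black face [[229.7, 156.7], [223.1, 200.8], [209.5, 189.5], [215.3, 146.5]]
{'time': 12.7, 'q': [12.0, 52.4, 58.3, 129.1, 6.7, 10.0], 'ee_pos': [0.597, 0.16, 0.156], 'tcp_rot': [-56.106, -0.042, 89.956], 'wrist_force': [2.017, -0.386, 10.73], 'opening': 0.037}
```

```bash
python3 -m crank '0 -0.0017 -0.0048 -0.025 0 0;0 -0.0034 -0.0097 -0.05 0 0;0 -0.0034 -0.0097 -0.05 0 0;0 -0.0034 -0.0097 -0.05 0 0'
python3 meas.py s10 | grep -E "face \[2|0.5[45] 108"; python3 -c "
from h import *
st()"
```

```text
time: 13.1
ee_pos: [0.6055, 0.1595, 0.1548]
tcp_rot: [-58.9, -0.0, 90.0]
wrist_force: [-4.7, -0.4, 12.8]
opening: 0.0374
face [239, 134, 3, 7, 15] [[239.0, 134.0], [241.0, 134.0], [241.0, 140.0], [239.0, 140.0]]
face [219, 147, 21, 46, 547] [[217.0, 189.0], [227.60000610351562, 146.60000610351562], [240.8000030517578, 149.89999389648438], [230.1999969482422, 192.3000030517578]]
0.54 108 pinch [0.5844 0.1559] foot ends [[245.1, 179.9], [236.4, 173.5]] black face [[239.3, 153.7], [229.0, 197.9], [215.2, 186.8], [224.7, 143.7]]
0.55 108 pinch [0.5944 0.1559] foot ends [[247.7, 178.7], [239.0, 172.5]] black face [[242.2, 152.5], [231.8, 196.7], [218.0, 185.7], [227.5, 142.6]]
{'time': 13.15, 'q': [12.0, 50.6, 56.3, 126.2, 6.2, 10.4], 'ee_pos': [0.605, 0.16, 0.155], 'tcp_rot': [-58.841, -0.019, 89.971], 'wrist_force': [-4.984, -0.944, 12.612], 'opening': 0.038}
```

The x force has reversed to −4.7 N, so the leg foot is down at about 108°. I'll ease the press, release and rise.

```bash
python3 -m crank '0 -0.0015 0.001 0 0 0;0 -0.0015 0.001 0 0 0'
python3 -m crank '0 0 0 0 0 0;0 0 0 0 0 0;0 0 0 0 0 0;0 0 0 0 0 0;0 0 0 0 0 0' -0.6
python3 -m crank '0 -0.015 0.009 0 0 0;0 -0.04 0.025 0 0 0;0 -0.08 0.05 0 0 0;0 -0.13 0.08 -0.1 0 0;0 -0.13 0.08 -0.25 0 0;0 -0.13 0.08 -0.39 0 0;0 -0.13 0.08 -0.54 0 0;0 -0.13 0.08 -0.54 0 0'
python3 -c "
from h import *
st()
im=np.load('pics/t0.npy')
go([.4907,-.1663,.30],Rt(17.7))"
```

```text
time: 13.35
ee_pos: [0.6059, 0.1595, 0.1555]
tcp_rot: [-58.9, -0.0, 90.0]
wrist_force: [-3.2, 0.2, 8.9]
opening: 0.0374
time: 13.85
ee_pos: [0.6067, 0.1595, 0.1537]
tcp_rot: [-58.9, 0.0, 90.0]
wrist_force: [0.6, -0.5, 0.3]
opening: 0.0685
time: 14.65
ee_pos: [0.6054, 0.1595, 0.3087]
tcp_rot: [-90.3, -0.1, 90.0]
wrist_force: [0.7, 0.3, 0.8]
opening: 0.0681
{'time': 14.65, 'q': [14.8, 18.3, 33.2, 104.6, -0.0, 14.8], 'ee_pos': [0.605, 0.159, 0.309], 'tcp_rot': [-90.281, -0.067, 89.972], 'wrist_force': [0.709, 0.291, 0.844], 'opening': 0.068}
shift [-0.3259  0.0078  0.1146] turn [0.0035 1.2614 0.0041] rows 8.4
```

```bash
python3 -m crank '0 0 0.05 0 0 0;0 0 0.1 0 0 0;-0.05 0 0.11 0 0.14 0;-0.1 0.02 0.115 0 0.29 0;-0.15 0.04 0.115 0 0.43 0;-0.19 0.06 0.115 0 0.57 0;-0.23 0.08 0.115 0 0.72 0;-0.27 0.1 0.115 0 0.86 0' -1
python3 -m crank '0 0 0 0 0.14 0;0 0 0 0 0.28 0;0 0 0 0 0.4 0;0 0 0 0 0.4 0'
python3 - <<'E'
from h import *
st(); go([.4907,-.1663,.11],Rt(17.8))
a=snap('top','t11',(120,130,270,280),3); snap('side','s11',(150,90,280,220),3)
cv2.imwrite('pics/c11.png',np.hstack([cv2.imread('pics/t11.png')[:390],cv2.imread('pics/s11.png')]))
E
python3 meas.py s12 | grep -E "face \[2|foot \[|0.5[345] 108"
```

```text
time: 15.45
ee_pos: [0.4891, -0.1123, 0.2075]
tcp_rot: [-90.0, 0.0, 40.3]
wrist_force: [0.3, 0.0, -0.7]
opening: 0.0855
time: 15.85
ee_pos: [0.4896, -0.1106, 0.2081]
tcp_rot: [-90.0, 0.1, 17.7]
wrist_force: [0.0, 0.4, -0.3]
opening: 0.0853
{'time': 15.85, 'q': [-12.7, -2.1, -1.0, 91.2, -0.0, 59.6], 'ee_pos': [0.49, -0.111, 0.208], 'tcp_rot': [-90.001, 0.067, 17.67], 'wrist_force': [0.042, 0.42, -0.322], 'opening': 0.085}
shift [-0.0157  0.0981 -0.0535] turn [ 0.     -0.0023 -0.0012] rows 2.3
foot [236, 155, 22, 27, 295] [[236.0, 155.0], [257.0, 155.0], [257.0, 181.0], [236.0, 181.0]]
face [220, 147, 22, 46, 606] [[218.5, 189.6999969482422], [227.39999389648438, 144.89999389648438], [245.10000610351562, 148.39999389648438], [236.1999969482422, 193.1999969482422]]
0.53 108 pinch [0.5744 0.1559] foot ends [[242.4, 181.0], [233.8, 174.6]] black face [[236.4, 154.8], [226.1, 199.2], [212.4, 188.0], [221.8, 144.8]]
0.54 108 pinch [0.5844 0.1559] foot ends [[245.1, 179.9], [236.4, 173.5]] black face [[239.3, 153.7], [229.0, 197.9], [215.2, 186.8], [224.7, 143.7]]
0.55 108 pinch [0.5944 0.1559] foot ends [[247.7, 178.7], [239.0, 172.5]] black face [[242.2, 152.5], [231.8, 196.7], [218.0, 185.7], [227.5, 142.6]]
```

View pics/c11.png

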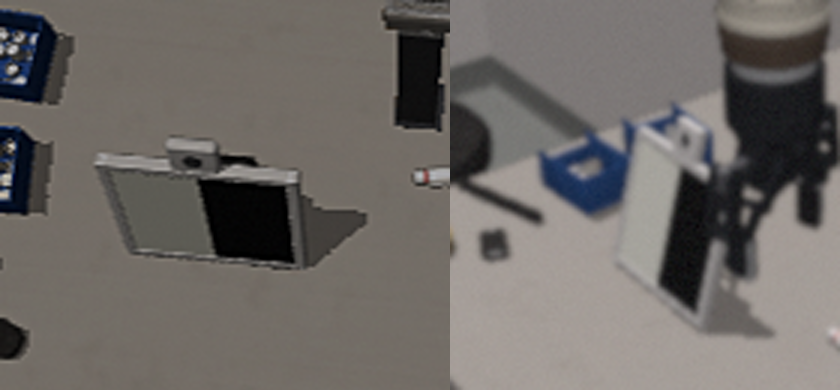

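The board stands leaning back with its face to the front. In the top crop its lower face corners are at (136,256) and (302,268), and its upper ones at (97,165) and (299,183). Now I'll compute its yaw and centre and the tray target.

Run:
```python
from h import *
im=np.load('pics/t11.npy'); g=im.min(2).astype(float)
# front lower edge: last bright row per column
pts=[]
for u in range(170,217):
    col=g[205:226,u]; k=np.where(col>125)[0]
    if len(k): pts.append([u,205+k[-1]+.5])
pts=np.array(pts); w=px2w('top',pts,.0037); f=np.polyfit(w[:,1],w[:,0],1)
for _ in range(2):
    gd=np.abs(w[:,0]-np.polyval(f,w[:,1]))<.003; f=np.polyfit(w[gd,1],w[gd,0],1)
print('n',gd.sum(),len(gd),'yaw',np.degrees(np.arctan(-f[0])),'x at .16',np.polyval(f,.16))
c=px2w('top',[[165.3,215.3],[220.7,219.4]],.0037);print('low corners',c.round(4),c.mean(0).round(4))
t=px2w('top',[[152.2,184.8],[219.7,190.9]],.1464);print('top face corners',t.round(4),t.mean(0).round(4),np.degrees(np.arctan2(-(t[0]-t[1])[0],(t[0]-t[1])[1])))
for X0 in(.54,.545,.55,.555):
    a=np.radians(108); ex=np.array([np.cos(a),0,-np.sin(a)]); ez=np.array([np.sin(a),0,np.cos(a)]); O=np.array([X0,.16,0])-ex*.075-ez*.012
    print(X0,w2px('top',[O+ex*.075+[0,.08,0],O+ex*.075-[0,.08,0],O-ex*.075+[0,.08,0],O-ex*.075-[0,.08,0]]).round(1).tolist())
# tray again
m=(g>130).astype(np.uint8); n,l,s,cc=cv2.connectedComponentsWithStats(m)
```

```text
n 5 5 yaw 0.10930917439847972 x at .16 0.5397780681361061
low corners [[0.534  0.2314 0.0037]
 [0.5372 0.0827 0.0037]] [0.5356 0.1571 0.0037]
top face corners [[0.5789 0.237  0.1464]
 [0.5794 0.0782 0.1464]] [0.5792 0.1576 0.1464] 0.1803970600311526
0.54 [[161.8, 217.0], [221.3, 222.7], [150.7, 186.3], [218.7, 192.7]]
0.545 [[162.1, 215.2], [221.6, 220.8], [151.0, 184.3], [219.0, 190.6]]
0.55 [[162.4, 213.3], [221.8, 219.0], [151.3, 182.2], [219.2, 188.5]]
0.555 [[162.6, 211.5], [222.0, 217.2], [151.7, 180.2], [219.5, 186.5]]
```

Run:
```python
from h import *
im=np.load('pics/t11.npy').astype(int)
ch=im[:,:,0]-im[:,:,2]; 
for u in(175,190,200,210): print(u,[(im[v,u,0],im[v,u,2]) for v in range(210,224)])
def line(u0,u1,v0,v1,z,last):
    p=[]
    for u in range(u0,u1):
        gr=cv2.GaussianBlur(im.astype(np.float32),(3,3),0).mean(2)[v0:v1,u]; d=np.diff(gr)
        i=np.argmin(d) if last else np.argmax(d)
        if 0<i<len(d)-1:
            a,b,c=d[i-1],d[i],d[i+1]; off=.5*(a-c)/(a-2*b+c) if a-2*b+c else 0
            p.append([u,v0+i+.5+np.clip(off,-.5,.5)])
    w=px2w('top',p,z); f=np.polyfit(w[:,1],w[:,0],1)
    for _ in range(3):
        e=np.abs(w[:,0]-np.polyval(f,w[:,1])); g=e<max(.0015,1.5*np.median(e)); f=np.polyfit(w[g,1],w[g,0],1)
    print('line',z,'n',g.sum(),len(p),'yaw',np.degrees(np.arctan(-f[0])).round(2),'x@.158',np.polyval(f,.158).round(4))
line(192,216,213,223,.0037,True); line(168,216,213,223,.0037,True)
line(155,173,176,186,.150,False); line(155,217,176,190,.150,False)
```

```text
175 [(np.int64(93), np.int64(84)), (np.int64(93), np.int64(85)), (np.int64(91), np.int64(83)), (np.int64(94), np.int64(84)), (np.int64(122), np.int64(117)), (np.int64(67), np.int64(63)), (np.int64(123), np.int64(108)), (np.int64(117), np.int64(103)), (np.int64(116), np.int64(102)), (np.int64(116), np.int64(103)), (np.int64(115), np.int64(102)), (np.int64(116), np.int64(103)), (np.int64(116), np.int64(103)), (np.int64(116), np.int64(103))]
190 [(np.int64(65), np.int64(59)), (np.int64(73), np.int64(65)), (np.int64(73), np.int64(66)), (np.int64(102), np.int64(92)), (np.int64(98), np.int64(89)), (np.int64(141), np.int64(132)), (np.int64(74), np.int64(71)), (np.int64(97), np.int64(85)), (np.int64(119), np.int64(105)), (np.int64(116), np.int64(103)), (np.int64(114), np.int64(102)), (np.int64(114), np.int64(100)), (np.int64(115), np.int64(102)), (np.int64(114), np.int64(102))]
200 [(np.int64(5), np.int64(5)), (np.int64(5), np.int64(4)), (np.int64(3), np.int64(5)), (np.int64(4), np.int64(4)), (np.int64(0), np.int64(0)), (np.int64(12), np.int64(11)), (np.int64(127), np.int64(121)), (np.int64(78), np.int64(74)), (np.int64(120), np.int64(106)), (np.int64(118), np.int64(104)), (np.int64(116), np.int64(103)), (np.int64(117), np.int64(104)), (np.int64(114), np.int64(101)), (np.int64(113), np.int64(100))]
210 [(np.int64(4), np.int64(4)), (np.int64(3), np.int64(3)), (np.int64(5), np.int64(4)), (np.int64(5), np.int64(5)), (np.int64(5), np.int64(3)), (np.int64(0), np.int64(0)), (np.int64(8), np.int64(7)), (np.int64(112), np.int64(107)), (np.int64(69), np.int64(66)), (np.int64(89), np.int64(78)), (np.int64(120), np.int64(106)), (np.int64(115), np.int64(102)), (np.int64(114), np.int64(101)), (np.int64(114), np.int64(101))]
line 0.0037 n 16 18 yaw 0.34 x@.158 0.5292
line 0.0037 n 25 35 yaw -9.06 x@.158 0.5342
line 0.15 n 18 18 yaw -0.47 x@.158 0.5875
line 0.15 n 43 53 yaw 0.23 x@.158 0.5883
```

```bash
python3 -m crank '-0.0157 0.05 -0.0535 0 0 0;-0.0157 0.1 -0.0535 0 0 0;-0.0157 0.13 -0.0535 0 0 0;-0.0157 0.16 -0.0535 0 0 0;-0.0157 0.18 -0.0535 0 0 0;-0.0157 0.194 -0.0535 0 0 0;-0.0157 0.194 -0.0535 0 0 0' -1 30
python3 -m crank '0 0 0 0 0 0;0 0 0 0 0 0;0 0 0 0 0 0;0 0 0 0 0 0' 0.2 30
python3 -c "
from h import *
st()"
```

```text
time: 16.7
ee_pos: [0.4899, -0.1658, 0.0114]
tcp_rot: [-89.9, 0.3, 17.9]
wrist_force: [-0.1, 0.2, 0.3]
opening: 0.0852
time: 17.1
ee_pos: [0.4917, -0.1664, 0.0145]
tcp_rot: [-90.0, 0.0, 17.8]
wrist_force: [-0.7, 0.3, 7.2]
opening: 0.0669
{'time': 17.1, 'q': [-18.7, 2.8, -17.6, 69.6, -0.0, 53.5], 'ee_pos': [0.492, -0.166, 0.015], 'tcp_rot': [-90.031, 0.042, 17.81], 'wrist_force': [-0.684, 0.34, 7.151], 'opening': 0.067}
```

```bash
python3 -m crank '0 -0.01 0 0 0 0;0 -0.03 0 0 0 0;0 -0.055 0 0 0 0;0 -0.075 0 0 0 0;0 -0.075 0 0 0 0'
python3 -c "
from h import *
st(); go([.465,.158,.085],Rt(0))"
```

```text
time: 17.6
ee_pos: [0.4925, -0.1667, 0.0913]
tcp_rot: [-90.1, -0.1, 17.8]
wrist_force: [-0.0, -0.9, -1.9]
opening: 0.067
{'time': 17.6, 'q': [-18.7, 0.5, -11.3, 78.1, -0.1, 53.5], 'ee_pos': [0.493, -0.167, 0.091], 'tcp_rot': [-90.122, -0.072, 17.794], 'wrist_force': [-0.021, -0.897, -1.891], 'opening': 0.067}
shift [0.073  0.0057 0.3176] turn [0.0019 0.3106 0.0016] rows 6.5
```

```bash
python3 -m crank '0.002 0 0.01 0 0.01 0;0.006 0 0.03 0 0.03 0;0.013 0 0.055 0 0.055 0;0.019 0 0.082 0 0.08 0;0.025 0 0.11 0 0.107 0;0.032 0 0.138 0 0.135 0;0.038 0 0.166 0 0.163 0;0.044 0 0.194 0 0.19 0'
python3 -c "
from h import *
go([.465,.158,.085],Rt(0))"
```

```text
time: 18.4
ee_pos: [0.4723, 0.0335, 0.0863]
tcp_rot: [-90.0, 0.3, 6.8]
wrist_force: [1.1, -0.8, -2.5]
opening: 0.0669
shift [0.0076 0.0013 0.1244] turn [-0.0003  0.119  -0.0053] rows 2.5
```

```bash
python3 -m crank '0.0015 0.001 0.027 0 0.025 0;0.003 0.001 0.053 0 0.05 0;0.0045 0.001 0.078 0 0.075 0;0.006 0.001 0.1 0 0.095 0;0.007 0.001 0.115 0 0.11 0;0.0076 0.001 0.1244 0 0.119 0;0.0076 0.001 0.1244 0 0.119 0;0.0076 0.001 0.1244 0 0.119 0'
python3 -c "
from h import *
st();go([.465,.158,.016],Rt(0))"
```

```text
time: 19.2
ee_pos: [0.4658, 0.1561, 0.0863]
tcp_rot: [-90.0, 0.2, 0.1]
wrist_force: [0.4, -0.2, -2.6]
opening: 0.0664
{'time': 19.2, 'q': [18.5, -3.0, -15.2, 78.0, 0.0, 108.4], 'ee_pos': [0.466, 0.156, 0.086], 'tcp_rot': [-90.032, 0.231, 0.112], 'wrist_force': [0.423, -0.167, -2.591], 'opening': 0.066}
shift [-0.0005  0.0703  0.002 ] turn [ 0.0006  0.002  -0.004 ] rows 1.4
```

```bash
python3 -m crank '0 0.015 0.002 0 0 0;0 0.035 0.002 0 0 0;0 0.052 0.002 0 0 0;0 0.062 0.002 0 0 0;0 0.067 0.002 0 0 0;0 0.07 0.002 0 0 0;0 0.07 0.002 0 0 0'
python3 -m crank '0 0.002 0 0 0 0;0 0.002 0 0 0 0'
```

```text
time: 19.9
ee_pos: [0.4661, 0.1583, 0.0169]
tcp_rot: [-90.0, 0.2, 0.1]
wrist_force: [0.1, -0.9, -2.5]
opening: 0.0666
time: 20.1
ee_pos: [0.4663, 0.1584, 0.0152]
tcp_rot: [-90.0, 0.1, 0.1]
wrist_force: [0.5, 0.7, -2.3]
opening: 0.0662
```

```bash
python3 -m crank '0 0.0015 0 0 0 0;0 0.0015 0 0 0 0'
python3 -m crank '0 0 0 0 0 0;0 0 0 0 0 0;0 0 0 0 0 0' -1
python3 -m crank '0 -0.015 0 0 0 0;0 -0.05 0 0 0 0;0 -0.1 0 0 0 0;0 -0.1 0 0 0 0'
python3 -m crank '0 0 -0.05 0 0 0;0 0 -0.1 0 0 0;0 0 -0.15 0 0 0;0 0 -0.2 0 0 0;0 0 -0.25 0 0 0;0 0 -0.25 0 0 0'
python3 - <<'E'
from h import *
st(); im=snap('top','t13'); g=im.min(2)
m=np.zeros(g.shape,np.uint8); m[205:262,150:240]=g[205:262,150:240]>118
cv2.imwrite('pics/m13.png',m*255)
m=cv2.morphologyEx(m,cv2.MORPH_OPEN,np.ones((2,2)))
n,l,s,c=cv2.connectedComponentsWithStats(m)
for i in range(1,n):
    if s[i,4]>100:
        r=cv2.minAreaRect(np.argwhere(l==i)[:,::-1].astype(np.float32)); w=px2w('top',cv2.boxPoints(r),.015); print(s[i].tolist(),w[:,:2].round(4).tolist(),w.mean(0).round(4),[round(np.linalg.norm(w[k]-w[k-1]),4) for k in range(4)],[round(np.degrees(np.arctan2(*(w[k]-w[k-1])[[1,0]])),1) for k in range(4)])
E
```

```text
time: 20.3
ee_pos: [0.4664, 0.1585, 0.0145]
tcp_rot: [-90.0, 0.1, 0.1]
wrist_force: [-3.4, -1.5, 6.2]
opening: 0.0666
time: 20.6
ee_pos: [0.4661, 0.1584, 0.0135]
tcp_rot: [-90.0, 0.2, 0.1]
wrist_force: [-0.4, 0.2, -0.3]
opening: 0.0855
time: 21.0
ee_pos: [0.469, 0.1593, 0.1198]
tcp_rot: [-89.8, -0.3, 0.1]
wrist_force: [0.6, -0.1, 0.5]
opening: 0.0852
time: 21.6
ee_pos: [0.4663, -0.0966, 0.1131]
tcp_rot: [-90.1, 0.2, -0.3]
wrist_force: [-0.5, -0.2, -0.9]
opening: 0.0854
{'time': 21.6, 'q': [-11.6, -5.6, -14.7, 81.0, -0.1, 78.6], 'ee_pos': [0.466, -0.097, 0.113], 'tcp_rot': [-90.069, 0.16, -0.272], 'wrist_force': [-0.454, -0.165, -0.908], 'opening': 0.085}
[164, 230, 51, 29, 916] [[0.4294, 0.2185], [0.4976, 0.2227], [0.4993, 0.0932], [0.4312, 0.0909]] [0.4644 0.1563 0.015 ] [np.float64(0.1276), np.float64(0.0684), np.float64(0.1295), np.float64(0.0681)] [np.float64(90.8), np.float64(3.5), np.float64(-89.3), np.float64(-178.0)]
```

Released, the tray is at (0.4644, 0.1563), about 37 mm short of the board's foot. I'll turn the jaws along y and push it from the front with both fingertips.

```bash
python3 -m crank '-0.03 0 0.03 0 -0.148 0;-0.06 0 0.07 0 -0.296 0;-0.071 0 0.11 0 -0.444 0;-0.071 0 0.15 0 -0.592 0;-0.071 0 0.19 0 -0.74 0;-0.071 0 0.22 0 -0.888 0;-0.071 0 0.245 0 -1.036 0;-0.071 0 0.254 0 -1.184 0' -0.45
python3 -m crank '0 0 0 0 -0.148 0;0 0 0 0 -0.296 0;0 0 0 0 -0.39 0;0 0 0 0 -0.39 0'
python3 -c "
from h import *
st(); go([.398,.157,.019],Rt(90))"
```

```text
time: 22.45
ee_pos: [0.3945, 0.1652, 0.1133]
tcp_rot: [-89.8, 0.0, 68.5]
wrist_force: [-0.9, -0.1, 0.2]
opening: 0.0622
time: 22.85
ee_pos: [0.3948, 0.1632, 0.1134]
tcp_rot: [-89.8, -0.0, 90.4]
wrist_force: [0.3, 0.2, 0.4]
opening: 0.062
{'time': 22.85, 'q': [22.4, -12.4, -20.6, 81.9, 0.1, 22.0], 'ee_pos': [0.395, 0.163, 0.113], 'tcp_rot': [-89.82, -0.013, 90.437], 'wrist_force': [0.307, 0.173, 0.424], 'opening': 0.062}
shift [-0.0063  0.0944 -0.0034] turn [-0.0031  0.0076  0.0002] rows 1.9
```

```bash
python3 -m crank '-0.006 0.04 -0.002 -0.003 0.007 0;-0.006 0.075 -0.002 -0.003 0.007 0;-0.006 0.09 -0.002 -0.003 0.007 0;-0.006 0.0944 -0.002 -0.003 0.007 0;-0.006 0.0944 -0.002 -0.003 0.007 0'
python3 -m crank '0 0 -0.006 0 0 0;0 0 -0.012 0 0 0;0 0 -0.018 0 0 0;0 0 -0.024 0 0 0;0 0 -0.03 0 0 0;0 0 -0.036 0 0 0;0 0 -0.042 0 0 0;0 0 -0.042 0 0 0'
python3 -c "
from h import *
st();im=snap('top','t14')
g=im.min(2).astype(int)
for u in(168,172,176,180,200,205,210,213): print(u,g[210:240,u].tolist())"
```

```text
time: 23.35
ee_pos: [0.3967, 0.1566, 0.0191]
tcp_rot: [-90.0, 0.0, 89.8]
wrist_force: [0.0, -0.5, 0.7]
opening: 0.0619
time: 24.15
ee_pos: [0.4399, 0.1562, 0.0193]
tcp_rot: [-90.0, -0.0, 89.9]
wrist_force: [0.3, 0.4, 1.1]
opening: 0.0619
{'time': 24.15, 'q': [19.6, -4.6, -24.4, 70.2, -0.0, 19.7], 'ee_pos': [0.44, 0.156, 0.019], 'tcp_rot': [-90.036, -0.003, 89.853], 'wrist_force': [0.313, 0.407, 1.096], 'opening': 0.062}
168 [15, 18, 24, 23, 24, 23, 25, 22, 25, 33, 47, 71, 87, 96, 105, 114, 125, 141, 149, 153, 158, 162, 163, 164, 163, 160, 159, 159, 158, 158]
172 [18, 17, 17, 18, 21, 21, 20, 22, 25, 26, 21, 21, 17, 20, 15, 18, 16, 18, 25, 26, 31, 35, 34, 40, 38, 37, 37, 34, 32, 30]
176 [15, 17, 14, 16, 18, 18, 16, 16, 19, 15, 14, 16, 14, 14, 16, 17, 16, 16, 16, 18, 19, 21, 20, 18, 18, 15, 13, 14, 12, 14]
180 [7, 3, 6, 8, 7, 9, 8, 9, 9, 9, 8, 10, 9, 12, 12, 12, 14, 13, 14, 13, 14, 13, 14, 12, 13, 13, 12, 12, 14, 14]
200 [6, 6, 4, 5, 0, 11, 131, 83, 116, 114, 112, 111, 109, 109, 123, 184, 94, 187, 180, 176, 174, 174, 175, 174, 172, 174, 143, 182, 184, 185]
205 [4, 4, 6, 6, 4, 1, 36, 102, 50, 117, 112, 110, 110, 106, 107, 166, 77, 187, 166, 166, 167, 167, 167, 167, 166, 168, 166, 166, 166, 162]
210 [4, 5, 5, 6, 4, 0, 9, 117, 71, 86, 114, 112, 110, 110, 107, 118, 167, 132, 142, 150, 149, 151, 151, 154, 153, 155, 159, 189, 107, 113]
213 [4, 3, 4, 5, 4, 0, 5, 84, 90, 60, 119, 111, 113, 112, 109, 113, 195, 44, 182, 176, 170, 175, 185, 186, 190, 142, 93, 98, 100, 87]
```

Run:
```python
from h import *
print('tray rear',px2w('top',[[200,224.3],[205,224.6],[210,225.3],[213,225.5]],.015).round(4).tolist())
for z in(0,.0037):print('board edge',z,px2w('top',[[200,216.6],[200,217.4],[205,217.5],[205,218.5],[210,217.6],[210,219.3],[213,219.6]],z).round(4).tolist())
```

```text
tray rear [[0.5171, 0.1342, 0.015], [0.5176, 0.1211, 0.015], [0.517, 0.1078, 0.015], [0.5172, 0.0998, 0.015]]
board edge 0 [[0.5401, 0.1392, 0.0], [0.538, 0.1389, 0.0], [0.539, 0.1255, 0.0], [0.5363, 0.1252, 0.0], [0.54, 0.1122, 0.0], [0.5354, 0.1116, 0.0], [0.5354, 0.1035, 0.0]]
board edge 0.0037 [[0.5395, 0.1386, 0.0037], [0.5373, 0.1383, 0.0037], [0.5383, 0.125, 0.0037], [0.5356, 0.1247, 0.0037], [0.5393, 0.1117, 0.0037], [0.5348, 0.1111, 0.0037], [0.5347, 0.1031, 0.0037]]
```

```bash
python3 -m crank '0 0 -0.004 0 0 0;0 0 -0.008 0 0 0;0 0 -0.012 0 0 0;0 0 -0.0155 0 0 0;0 0 -0.0155 0 0 0;0 0 -0.0155 0 0 0'
python3 -m crank '0 0 -0.001 0 0 0;0 0 -0.001 0 0 0'
python3 -c "
from h import *
st();im=snap('top','t15')
g=im.min(2).astype(int)
for u in(200,205,210,213): print(u,g[212:232,u].tolist())"
```

```text
time: 24.8
ee_pos: [0.4548, 0.1561, 0.0191]
tcp_rot: [-90.0, 0.0, 89.9]
wrist_force: [0.2, -0.3, 0.6]
opening: 0.0619
time: 25.0
ee_pos: [0.4555, 0.1561, 0.0191]
tcp_rot: [-90.0, 0.0, 89.9]
wrist_force: [-0.7, -0.4, 0.1]
opening: 0.0619
{'time': 25.0, 'q': [18.9, -2.5, -22.4, 70.2, -0.0, 19.0], 'ee_pos': [0.455, 0.156, 0.019], 'tcp_rot': [-89.995, 0.003, 89.871], 'wrist_force': [-0.739, -0.377, 0.079], 'opening': 0.062}
200 [7, 5, 0, 11, 130, 80, 125, 186, 63, 157, 151, 180, 178, 180, 180, 182, 179, 178, 177, 180]
205 [5, 3, 2, 0, 37, 100, 53, 175, 72, 152, 149, 152, 154, 157, 161, 164, 163, 165, 166, 167]
210 [4, 7, 5, 0, 9, 116, 69, 104, 186, 87, 101, 88, 79, 90, 73, 87, 145, 153, 156, 157]
213 [5, 5, 4, 0, 5, 83, 86, 63, 204, 41, 184, 176, 171, 171, 173, 176, 175, 167, 129, 95]
```

```bash
for i in 1; do :; done; python3 -m crank '0 0 -0.001 0 0 0;0 0 -0.001 0 0 0;0 0 -0.001 0 0 0'
python3 -m crank '0 0 -0.001 0 0 0;0 0 -0.001 0 0 0;0 0 -0.001 0 0 0'
python3 -c "
from h import *
st();im=snap('top','t16')
g=im.min(2).astype(int)
for u in(200,205,210,213): print(u,g[212:232,u].tolist())"
```

```text
time: 25.35
ee_pos: [0.4565, 0.1561, 0.0192]
tcp_rot: [-90.0, -0.0, 89.9]
wrist_force: [-0.6, -0.6, -0.2]
opening: 0.0617
time: 25.65
ee_pos: [0.4576, 0.1561, 0.0192]
tcp_rot: [-90.0, 0.0, 89.9]
wrist_force: [-1.2, 0.4, -0.2]
opening: 0.062
{'time': 25.65, 'q': [18.8, -2.3, -22.1, 70.1, -0.0, 19.0], 'ee_pos': [0.458, 0.156, 0.019], 'tcp_rot': [-90.001, 0.001, 89.867], 'wrist_force': [-1.203, 0.382, -0.225], 'opening': 0.062}
200 [6, 2, 0, 10, 128, 84, 203, 42, 159, 152, 148, 181, 180, 181, 180, 180, 179, 177, 180, 181]
205 [4, 5, 4, 1, 34, 99, 106, 140, 112, 130, 149, 152, 154, 157, 162, 164, 165, 165, 166, 167]
210 [5, 4, 3, 1, 6, 112, 72, 204, 47, 171, 98, 87, 79, 91, 76, 87, 146, 157, 159, 163]
213 [6, 4, 6, 2, 4, 81, 88, 156, 71, 181, 176, 172, 171, 172, 175, 180, 164, 141, 92, 113]
```

```bash
python3 -m crank '0 0 -0.001 0 0 0;0 0 -0.001 0 0 0;0 0 -0.001 0 0 0'
python3 -c "
from h import *
im=snap('top','t17')
g=im.min(2).astype(int)
for u in(200,205,210,213): print(u,g[212:224,u].tolist())"
```

```text
time: 26.0
ee_pos: [0.4585, 0.1561, 0.0192]
tcp_rot: [-90.0, 0.0, 89.9]
wrist_force: [-2.3, -0.4, 0.7]
opening: 0.0624
200 [5, 4, 0, 12, 126, 100, 173, 115, 155, 150, 148, 181]
205 [5, 5, 3, 1, 33, 100, 179, 81, 153, 138, 147, 151]
210 [4, 5, 5, 0, 8, 111, 98, 172, 121, 117, 99, 87]
213 [4, 4, 5, 0, 4, 78, 73, 201, 59, 183, 176, 171]
```

```bash
python3 -m crank '0 0 0.01 0 0 0;0 0 0.03 0 0 0;0 -0.05 0.04 0 0 0;0 -0.1 0.04 0 0 0;-0.05 -0.12 0.04 0 0 0;-0.1 -0.12 0.04 0 0 0;-0.15 -0.12 0.04 0 0 0;-0.2 -0.12 0.04 0 0 0'
python3 -m crank '-0.05 0 0 0 0 0;-0.1 0 0 0 0 0;-0.1 0 0 0 0 0'
python3 - <<'E'
from h import *
st(); im=snap('top','t18').astype(int); g=im.min(2)
v0=np.load('pics/t11.npy').astype(int)
print('board pixels moved since placed:',np.abs(im-v0)[175:215,150:225].max(2).__gt__(40).sum())
# tray side edges and board side edges (columns)
for v in(224,230,236,240): 
    r=g[v,150:235]; k=np.where(r>130)[0]; print(v,'tray cols',150+k[0],150+k[-1],px2w('top',[[150+k[0]-.5,v],[150+k[-1]+.5,v]],.015)[:,1].round(4), px2w('top',[[150+k[0]-.5,v],[150+k[-1]+.5,v]],.015)[:,1].mean().round(4))
for u in(168,174,180,200,205,210,213): print(u,g[210:250,u].tolist())
# bystanders
a=np.load('pics/t0.npy').astype(int)
for n,(x0,y0,x1,y1) in dict(ring=(365,265,392,292),master=(374,205,395,223),plug=(255,182,298,195),loupe=(106,230,132,252)).items(): print(n,(np.abs(im-a)[y0:y1,x0:x1].max(2)>40).sum())
E
```

```text
time: 26.85
ee_pos: [0.4176, -0.0414, 0.1398]
tcp_rot: [-90.1, 0.0, 89.9]
wrist_force: [0.9, 0.4, -0.1]
opening: 0.062
time: 27.15
ee_pos: [0.417, -0.1446, 0.1392]
tcp_rot: [-90.0, 0.1, 89.5]
wrist_force: [-0.3, -0.5, 0.7]
opening: 0.0618
{'time': 27.15, 'q': [-19.1, -10.8, -16.5, 84.3, -0.1, -18.6], 'ee_pos': [0.417, -0.145, 0.139], 'tcp_rot': [-90.037, 0.088, 89.485], 'wrist_force': [-0.303, -0.473, 0.689], 'opening': 0.062}
board pixels moved since placed: 0
224 tray cols 167 215 [0.2221 0.0938] 0.1579
230 tray cols 166 214 [0.2224 0.0945] 0.1585
236 tray cols 165 213 [0.2227 0.0953] 0.159
240 tray cols 169 212 [0.2108 0.0966] 0.1537
168 [89, 87, 89, 137, 80, 138, 113, 144, 135, 133, 86, 126, 128, 140, 129, 132, 103, 89, 95, 105, 109, 116, 132, 132, 141, 146, 151, 140, 85, 166, 114, 105, 107, 107, 106, 108, 107, 108, 106, 108]
174 [89, 88, 88, 85, 102, 155, 72, 125, 121, 96, 99, 116, 112, 129, 109, 115, 91, 81, 81, 63, 65, 73, 81, 85, 153, 150, 150, 149, 148, 152, 184, 53, 109, 108, 108, 107, 107, 107, 108, 105]
180 [88, 89, 87, 88, 130, 86, 182, 80, 146, 126, 134, 114, 128, 119, 
[... 208 characters left out ...]
, 176, 174, 176, 176, 175, 176, 175, 176, 176, 167, 179, 159, 171, 181, 159, 132, 90, 109, 109, 108, 108, 107]
205 [5, 4, 4, 6, 5, 0, 31, 96, 158, 81, 149, 135, 144, 148, 149, 153, 157, 160, 160, 163, 161, 163, 163, 163, 163, 165, 165, 163, 161, 158, 142, 91, 187, 184, 29, 111, 107, 107, 107, 108]
210 [4, 5, 5, 4, 2, 0, 5, 108, 97, 168, 117, 114, 96, 84, 79, 87, 74, 85, 143, 151, 148, 154, 153, 152, 154, 154, 154, 182, 179, 178, 178, 179, 181, 158, 125, 82, 109, 108, 109, 109]
213 [5, 3, 3, 5, 6, 1, 4, 77, 70, 196, 58, 177, 172, 168, 167, 167, 171, 171, 158, 177, 156, 182, 183, 184, 184, 178, 157, 168, 163, 140, 129, 147, 148, 95, 109, 60, 112, 109, 107, 109]
ring 419
master 9
plug 0
loupe 0
```

```bash
python3 -m crank '0.05 -0.05 0 0 0 0;0.1 -0.1 0 0 0 0;0.1 -0.15 0.05 0 0 0;0.1 -0.15 0.1 0 0 0;0.1 -0.15 0.1 0 0 0'
python3 - <<'E'
from h import *
st(); im=snap('top','t19').astype(int); a=np.load('pics/t0.npy').astype(int); s=snap('side','s19').astype(int); sa=np.load('pics/s0.npy').astype(int)
for n,(x0,y0,x1,y1) in dict(ring=(365,265,392,292),master=(374,205,395,223),plug=(255,182,298,195),loupe=(106,230,132,252)).items(): print(n,(np.abs(im-a)[y0:y1,x0:x1].max(2)>40).sum())
print('side ring',(np.abs(s-sa)[290:315,285:312].max(2)>40).sum(),'master',(np.abs(s-sa)[255:282,345:365].max(2)>40).sum())
# profile across the tray (its y) averaged along the tube length, before and after
def prof(img,c,yaw):
    A=np.radians(yaw); ex=np.array([np.cos(A),np.sin(A)]); ey=np.array([-ex[1],ex[0]]); out=[]
    for y in np.arange(-.066,.067,.004):
        P=[np.r_[c+ex*x+ey*y,.015] for x in np.linspace(-.022,.022,9)]
        uv=w2px('top',P).astype(np.float32); out.append(cv2.remap(img.min(2).astype(np.float32),uv[:,0].copy(),uv[:,1].copy(),1).mean())
    return np.array(out)
p=prof(a,np.array([.4907,-.1663]),17.8); q=prof(im,np.array([.501,.1585]),0)
print(p.round().astype(int).tolist());print(q.round().astype(int).tolist());print('corr',np.corrcoef(p,q)[0,1])
E
```

```text
time: 27.7
ee_pos: [0.3161, -0.038, 0.2911]
tcp_rot: [-90.1, 0.0, 90.0]
wrist_force: [0.2, -0.2, 0.0]
opening: 0.0617
{'time': 27.7, 'q': [-6.9, -24.6, -9.8, 104.7, 0.0, -6.9], 'ee_pos': [0.316, -0.038, 0.291], 'tcp_rot': [-90.121, 0.003, 90.025], 'wrist_force': [0.161, -0.199, 0.017], 'opening': 0.062}
ring 0
master 0
plug 0
loupe 0
side ring 0 master 0
[103, 123, 126, 167, 162, 136, 122, 161, 141, 131, 154, 173, 162, 126, 144, 159, 140, 142, 172, 174, 151, 123, 159, 155, 132, 147, 176, 167, 135, 123, 162, 144, 136, 101]
[72, 164, 178, 168, 108, 138, 156, 160, 124, 170, 181, 146, 112, 140, 165, 146, 131, 179, 180, 111, 123, 139, 166, 126, 146, 183, 169, 89, 127, 146, 162, 117, 139, 110]
corr 0.17500756862082498
```

```bash
python3 -c "
from h import *
bot.job_done()"
```

```text
the job is handed in; nothing more can be done
```

The job is handed in at about 27.8 s. The board stands on its fully open leg facing the front, and the tray is pushed up to its foot.

**Done:** I opened the leg to its stop and squared the flat board by its tab. I stood it up, bringing it about 4 cm nearer so the leaning wrist stayed in reach, and released it at its lean. I then carried the tray over and pushed it in square from the front with both fingertips.

**Last checks:**
- **Board:** it leans at about 108° with the leg foot on the bench. Its yaw measured within about 0.5°. No board pixels changed while the tray was pushed up.
- **Tray:** the tray's rear edge measured square to the bench, and the gap to the board's foot is about 1 mm or less. The tray's centre is at y ≈ 0.1585; the board's came out at 0.157 from the images and 0.1595 from the grip, so they agree to 1–2 mm.
- **Tubes:** the brightness across the tray shows four tube stripes, as at the start. The direct before/after correlation was poor (0.18), and my picture views were used up, so I did not check the tubes by eye at the end.
- **Bystanders:** the setting master, ring gauge, plug gauge and loupe show no changed pixels. An earlier difference at the ring disappeared once the arm moved away.
- **Forces:** the highest wrist force I read was about 15 N.

**What went off plan:** drag in the pinch left the board at about 74° instead of vertical. I turned it further with the wrist, then pressed its lower edge on the bench to finish the lean. Joint 4 reached 129.1° against its 130.5° limit while doing so.

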